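# Load the slide scanner and start it

### The arm

A 6-joint arm with a two-finger parallel gripper is mounted at the origin on a cart in front of the work surface, level with it; the furniture and walls round the work are solid. World frame = base frame: x ahead of the robot, y to its left, z up, the work surface at z = 0. Lengths are in m, angles in rad, forces in N, time in s.
With the tool pointing down it reaches from about 0.3 to 0.85 m from the base axis. Payload 4.2 kg.
Tool frame: the origin (TCP) lies at the very end of the fingers, on their centre line; the grasp point (between the pads) lies grip_point_offset behind it (grip_point_offset is the distance from the TCP to the grasp point, in m); z points along the fingers, y is the line along which they close (so a half turn about z gives the same grasp; the last joint's range is limited). The gripper opens to 91 mm and grips with 3 to 60 N. Pads are 32 mm wide; open, the fingers measure 118 mm over their backs; the gripper's body (76 mm by 178 mm) begins 60 mm behind the grasp point.
Start: joints at [-1.227, 0.32, 1.565, -0, 1.257, -0.02], TCP at [0.205, -0.537, 0.214] pointing down, gripper open.
Joint ranges: [-3.11, 3.11], [-0.84, 2.01], [0.21, 2.61], [-1.34, 4.49], [0.05, 2.63], [-2.56, 2.56]. Speed limits (rad/s): [2.57, 2.57, 3.14, 3.14, 3.14, 3.14].

### API

Orientations are given as a unit quaternion [x, y, z, w].
In Python, from workcell import * gives the robot as it stands. The module is installed in compiled form; this text tells all that it offers.
- The arm moves only by the shell command python3 -m pendant 'ROWS' [FORCE]. ROWS is text: rows parted by semicolons, each of 5 numbers parted by spaces: the finger opening in m, from 0 to 0.0912, then the shift along the tool's x, y, z in m, then the turn about the tool's z in degrees. In form: jaw dx dy dz yaw; .... A call has 1 to 20 rows; each row is the pose to reach, as a shift and turn from the pose commanded when the call began, along the tool's axes at that moment; what a row does not reach only later rows make up. A row lasts 1/10 s, in which the tool goes at most 50 mm and 8.59 degrees, less where a joint would pass 70% of its speed; a pose out of reach is approached as far as the arm can. A call with a gripper value outside its range is refused whole. The fingers move at their own pace and stop on an object; FORCE is the grip in N (left out, the last holds). Time passes only in rows, so rows that repeat a pose let the fingers close. It gives the time, the measured TCP pose, the force, the opening and the grip force at its end, in the units of the state.
- read_state(): the state, without advancing time (a new reading comes with each control period).
- capture(name): name is "side" or "top" or "wrist"; returns a dict with "color" (400x640x3 uint8, red, green, blue), "camera_matrix" (3x3 intrinsics, pixels), "rvec" (rotation vector, rad) and "tvec" (3), from world to camera coordinates, as OpenCV has them. Camera axes: x right, y down, z forward; pixel columns grow to the right and rows downward; lengths in m; the calibration is good to about 2 mm. A picture is of the moment at which its call begins. There is no depth.
- job_done(): hands the job in; it is judged then, once.
The state is a dict: "t": time; "qpos": joint angles; "qd": joint speeds; "joint_efforts": joint torques, N m; "eef_pos": TCP position; "ee_rot": TCP orientation; "contact_force": force on the tool from outside, world axes, zero at the start; "moment": the same for the moment, N m; "grip_width": finger opening in m; "gripper_force": force on a finger pad.
Only numpy, scipy, OpenCV 4.12 (cv2) and the standard library are available. Lean on these libraries where they do the work, as an engineer would, in place of code of your own. Each camera call takes 0.05 s, during which the arm holds its last target. There are 200 camera calls.

### The job

Load the slide scanner and start it: lower the turntable over the spindle, flat to flat, until it is fully home on the deck, and then gently stand every blue slide cassette from the drying rack fully down in a pocket of its own on the turntable, in any order. When all are in, lower the blue four-armed hold-down over the spindle, flat to flat, until it lies on the turntable's hub, and last press the green start button right in. Leave the two lidded cups where they are.

Things in the scene. Friction and masses are not known exactly. Their poses are not given: they have to be found in the camera images.
- scanner: white slide scanner, fixed. Origin on the bench under the spindle; +x to the head (robot's left), +y to the grey control strip (robot side), z up. Deck 40 mm high, from x = -66 mm to the head and y = -66 to 105 mm; head x = 70 to 184 mm, 96 mm high; strip y = 70 to 105 mm, 64 mm high. The steel spindle has a flat along its whole height, facing the head (+x); red marks show it.
- spindle_foot (a point): point on the spindle axis at the deck surface, 40 mm above the bench; a seated turntable has its origin here
- spindle_tip (a point): centre of the spindle's top, 158 mm above the bench. The spindle is upright, 18 mm in diameter, 118 mm tall above the deck, with its flat 6 mm from the axis; the top 8 mm taper to 60 % of the width
- start_button_top (a point): centre of the top of the green push button (24 mm diameter) on the scanner's control strip; press straight down
- start_button (a joint): travel of the start button, 0 = out, 0.006 m = fully in (about 5 N); it springs back
- turntable: 0.25 kg turntable: metal disc 124 mm diameter, 8 mm thick, white square hub 34 x 34 mm (faces square to x and y) up to 90 mm above the underside. Origin at the centre of the underside, z up. D-bore right through, 20.4 mm diameter, flat 7.2 mm from the axis on its +x side (red marks): goes on only with +x toward the head, within about 0.15 rad. Pockets reach 28 mm above the underside.
- hub_top (a point): centre of the top of the turntable's hub, 90 mm above its underside. Grip the hub by its top 25 mm or so: when the turntable is home the spindle ends 28 mm above the hub
- slot_0 (a point): centre of the floor of the turntable pocket at 0 degrees from the turntable's +x, 39 mm from its axis and 8 mm above its underside; the pocket is 20 mm deep, 36.5 mm long radially and 14.5 mm wide
- slot_1 (a point): centre of the floor of the turntable pocket at 90 degrees from the turntable's +x, 39 mm from its axis and 8 mm above its underside; the pocket is 20 mm deep, 36.5 mm long radially and 14.5 mm wide
- slot_2 (a point): centre of the floor of the turntable pocket at 180 degrees from the turntable's +x, 39 mm from its axis and 8 mm above its underside; the pocket is 20 mm deep, 36.5 mm long radially and 14.5 mm wide
- slot_3 (a point): centre of the floor of the turntable pocket at 270 degrees from the turntable's +x, 39 mm from its axis and 8 mm above its underside; the pocket is 20 mm deep, 36.5 mm long radially and 14.5 mm wide
- holddown: blue hold-down, 0.10 kg: square hub 34 x 34 mm, 38 mm tall, with four arms 13 mm wide, 12 mm high at the hub, reaching 50 mm from the axis along +x, +y, -x, -y (+x marked red); grip the hub above them. Same D-bore right through, flat on its +x side, so +x must point to the head. Origin at the centre of its underside, z up. Seated, it lies on the turntable's hub, its arms 2 mm above the cassettes.
- drying_rack: grey drying rack fixed on the bench, 109 x 90 mm and 34 mm high, with four upright pockets 38 x 16 mm at x = +-25 mm, y = +-21 mm from its centre, floor 12 mm above the bench; origin at the centre of its underside
- cassette_0: blue slide cassette, one of three or four that are present (the other is absent), standing upright in the drying rack: 34 mm along its x, 12 mm thick along its y, 80 mm tall, 50 g, foot edges chamfered 2.5 mm; the same either way round. Origin at the centre of its underside. In a turntable pocket its x lies radially.
- cassette_1: blue slide cassette, one of three or four that are present (the other is absent), standing upright in the drying rack: 34 mm along its x, 12 mm thick along its y, 80 mm tall, 50 g, foot edges chamfered 2.5 mm; the same either way round. Origin at the centre of its underside. In a turntable pocket its x lies radially.
- cassette_2: blue slide cassette, one of three or four that are present (the other is absent), standing upright in the drying rack: 34 mm along its x, 12 mm thick along its y, 80 mm tall, 50 g, foot edges chamfered 2.5 mm; the same either way round. Origin at the centre of its underside. In a turntable pocket its x lies radially.
- cassette_3: blue slide cassette, one of three or four that are present (the other is absent), standing upright in the drying rack: 34 mm along its x, 12 mm thick along its y, 80 mm tall, 50 g, foot edges chamfered 2.5 mm; the same either way round. Origin at the centre of its underside. In a turntable pocket its x lies radially.
- student_scope: beige microscope, fixed, a bystander 440 mm tall standing to the right of the work: x = 0.32 to 0.59, y = -0.47 to -0.28 m in the world; pass in front of it (x below 0.25) at the start. A half-open door, likewise fixed, runs 0.2 m from the base axis, behind and to the left, so the arm cannot turn far to the left; all the work lies straight ahead or to the right.
- red_cup: white specimen cup with a red lid, 60 mm diameter, 70 mm tall, a bystander
- yellow_cup: white specimen cup with a yellow lid, 60 mm diameter, 70 mm tall, a bystander
There are look-alikes about, which are no part of the job. What is shaped like the cassette_1 but brown is not meant. What is shaped like the cassette_3 but yellow is not meant.

How it is judged:
On the way, in this order (a step that is already met when the one before it is completed fails the run):
1. the turntable is home on the spindle (distance between turntable and spindle_foot below 0.004 m and angle between turntable's own z axis and vertical below 0.04 rad), for 0.2 s.
2. every cassette stands fully down in a pocket of the turntable (all of step 1 and (distance between cassette_0 and slot_0 below 0.005 m or distance between cassette_0 and slot_1 below 0.005 m or distance between cassette_0 and slot_2 below 0.005 m or distance between cassette_0 and slot_3 below 0.005 m) and angle between each of cassette_0, cassette_1, cassette_2, cassette_3's own z axis and vertical below 0.09 rad and (distance between cassette_1 and slot_0 below 0.005 m or distance between cassette_1 and slot_1 below 0.005 m or distance between cassette_1 and slot_2 below 0.005 m or distance between cassette_1 and slot_3 below 0.005 m) and (distance between cassette_2 and slot_0 below 0.005 m or distance between cassette_2 and slot_1 below 0.005 m or distance between cassette_2 and slot_2 below 0.005 m or distance between cassette_2 and slot_3 below 0.005 m) and (distance between cassette_3 and slot_0 below 0.005 m or distance between cassette_3 and slot_1 below 0.005 m or distance between cassette_3 and slot_2 below 0.005 m or distance between cassette_3 and slot_3 below 0.005 m)), for 0.2 s.
3. the hold-down lies on the hub over the spindle (all of step 2 and horizontal distance between holddown and spindle_foot below 0.004 m and z of holddown in the frame of turntable between 0.085 and 0.093 m and angle between holddown's own z axis and vertical below 0.05 rad), for 0.2 s.
4. the start button is pressed right in (horizontal distance between holddown and spindle_foot below 0.004 m and z of holddown in the frame of turntable between 0.085 and 0.093 m and angle between holddown's own z axis and vertical below 0.05 rad and value of joint start_button above 0.0045 m), for 0.05 s.
At the end, for the whole second after the job is handed in: Turntable within 4 mm of the spindle foot, level (0.04 rad); each cassette within 5 mm of a pocket floor, upright (0.09 rad); hold-down centred within 4 mm, lying 85-93 mm above the turntable's underside, level (0.05 rad); start button pressed (4.5 mm) last, out again; all at rest (all of step 3 and linear speed of each of turntable, holddown, cassette_0, cassette_1, cassette_2, cassette_3 below 0.02 m/s and value of joint start_button below 0.002 m); the robot touches nothing.
It fails at once if a lidded cup is knocked more than 3 cm from its place (distance of any of red_cup, yellow_cup from where it was at the start of the episode above 0.03 m).
It fails at once if a cassette is forced into the turntable with more than 60 N (contact force between any of cassette_0, cassette_1, cassette_2, cassette_3 and turntable above 60 N).
Of cassette_0, cassette_1, cassette_2, cassette_3 only 3 to 4 are there at a start; the rules pass over those that are not, and their reading is None.
At some moment in a run one of turntable may be knocked a few centimetres aside while the robot is not near it.
Once in a run the grip may slacken for a moment while it holds something.
It also fails if it takes over 210 s, if anything falls off the work surface, if the arm or the gripper's body presses on something with over 40 N, if the wrist force passes 120 N, or if a joint passes its speed limit or range.

## Working session

There is one attempt and no reset: what is moved stays moved. The work goes in short steps, Python scripts to look and compute and a shell command to move; the robot and the scene stay as the last step left them, time stands still between calls to the robot, and variables do not carry over. Pictures are saved under pics/ and viewed, at most 14 in all, crops included, and the job is handed in when it is done.

```bash
mkdir -p pics; ls
cat > h.py <<'E'
from workcell import *
import numpy as np, cv2
from scipy.spatial.transform import Rotation as R
def cap(n,save=None):
    c=capture(n)
    if save: cv2.imwrite('pics/'+save,c['color'][:,:,::-1])
    return c
def ray(c,uv):
    uv=np.array(uv,float).reshape(-1,1,2)
    K=np.array(c['camera_matrix']);Rm=cv2.Rodrigues(np.array(c['rvec'],float))[0];t=np.array(c['tvec'],float).ravel()
    n=cv2.undistortPoints(uv,K,None).reshape(-1,2)
    d=np.c_[n,np.ones(len(n))]@Rm
    return -Rm.T@t,d
def onplane(c,uv,z):
    o,d=ray(c,uv); return o+d*((z-o[2])/d[:,2])[:,None]
def proj(c,p):
    return cv2.projectPoints(np.array(p,float).reshape(-1,1,3),np.array(c['rvec'],float),np.array(c['tvec'],float),np.array(c['camera_matrix'],float),None)[0].reshape(-1,2)
E
python3 - <<'E'
from h import *
s=read_state();print({k:np.round(v,3) for k,v in s.items()})
a=cap('top','top0.png');b=cap('side','side0.png');c=cap('wrist','wrist0.png')
for k in(a,b,c):
    o,d=ray(k,[320,200]);print(o,d)
E
```

```text
pics
{'t': np.float64(0.0), 'qpos': array([-1.227,  0.32 ,  1.566,  0.   ,  1.257, -0.02 ]), 'qd': array([ 0.002, -0.001, -0.001,  0.   , -0.001, -0.   ]), 'joint_efforts': array([  0.   , -41.247, -23.197,   0.073,   0.046,  -0.   ]), 'eef_pos': array([ 0.204, -0.537,  0.213]), 'ee_rot': array([ 0.983,  0.181, -0.   , -0.001]), 'contact_force': array([ 0.248,  0.101, -0.327]), 'moment': array([-0.059,  0.029,  0.001]), 'gripper_force': np.float64(0.0), 'grip_width': np.float64(0.091)}
[ 0.46672896 -0.14909392  0.98518638] [[ 0.07640126  0.05341394 -0.9958627 ]]
[0.24308815 0.45065091 0.67640126] [[ 0.33581961 -0.6667817  -0.66549103]]
[ 0.27539507 -0.50991006  0.38393711] [[-0.26668889 -0.09832325 -0.95887911]]
```

```bash
python3 -c "
import cv2;a=cv2.imread('pics/top0.png');print(a.shape)"; python3 -c "from workcell import *;print(1)"
```

```text
(400, 640, 3)
1
```

View pics/top0.png

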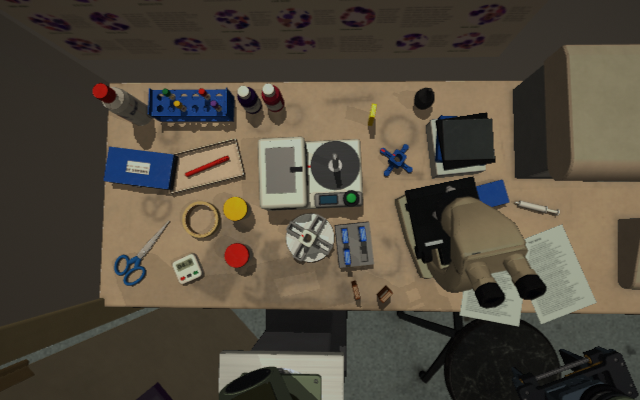

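View pics/side0.png

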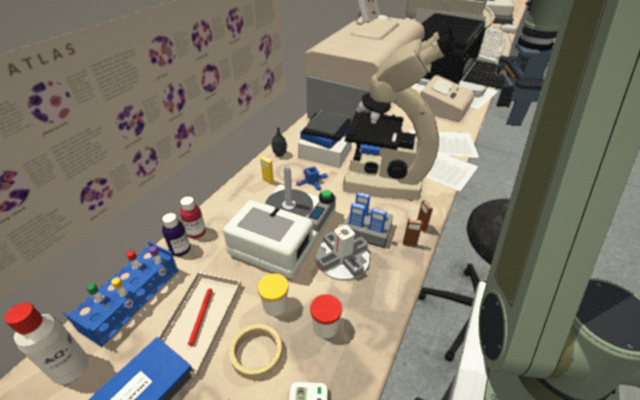

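Top view: scanner head (282,172), spindle (336,165), button (351,199), turntable (311,239), rack (353,246), hold-down (397,159) turned about 30°, cups (235,208) and (237,255). Side view: three blue cassettes in the rack; brown look-alikes lie in front and a yellow one behind.

Run:
```python
import cv2
a=cv2.imread('pics/top0.png')[130:310,250:420]
cv2.imwrite('pics/top0c.png',cv2.resize(a,None,fx=3.3,fy=3.3,interpolation=cv2.INTER_CUBIC))
b=cv2.imread('pics/side0.png')[150:290,210:440]
cv2.imwrite('pics/side0c.png',cv2.resize(b,None,fx=3.4,fy=3.4,interpolation=cv2.INTER_CUBIC))
```

```text
(no output)
```

View pics/top0c.png

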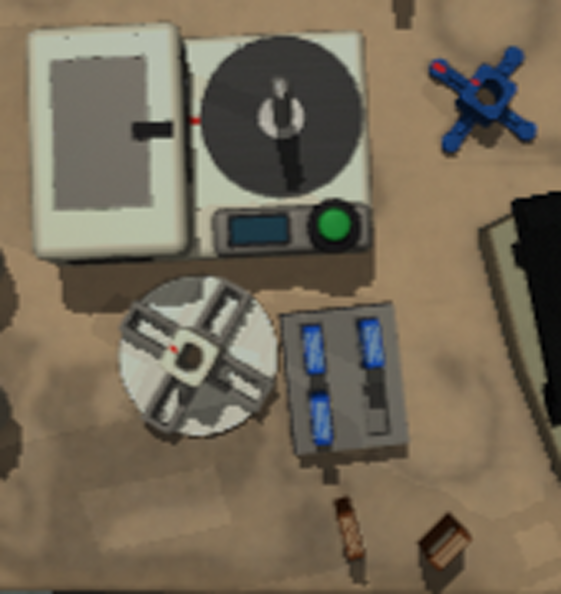

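View pics/side0c.png

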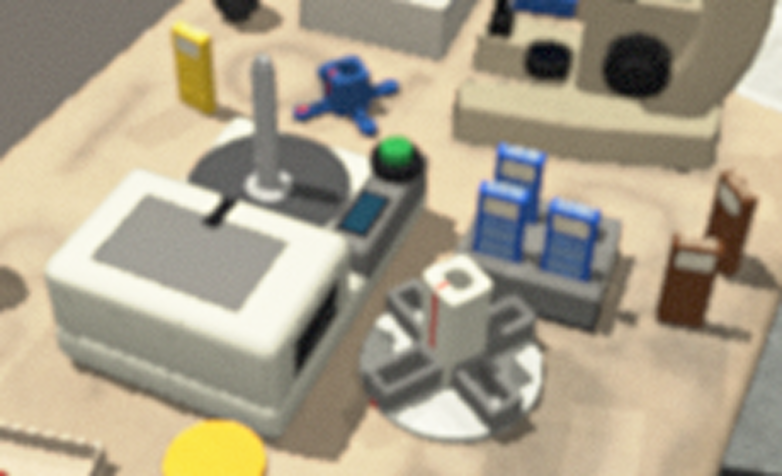

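Run:
```python
from h import *
a=cap('top');im=cv2.cvtColor(a['color'],cv2.COLOR_RGB2HSV)
H,S,V=im[...,0].astype(int),im[...,1],im[...,2]
def comps(m,name,z,box,amin=8):
    mm=np.zeros_like(m,np.uint8);x0,x1,y0,y1=box;mm[y0:y1,x0:x1]=m[y0:y1,x0:x1]
    n,l,st,ce=cv2.connectedComponentsWithStats(mm)
    for i in range(1,n):
        if st[i,4]>=amin:
            print(name,ce[i].round(1),st[i].tolist(),onplane(a,ce[i],z)[0].round(4))
            pts=np.argwhere(l==i)[:,::-1].astype(np.float32);r=cv2.minAreaRect(pts);print('   rect',np.round(r[0],1),np.round(r[1],1),round(r[2],1))
blue=(H>95)&(H<125)&(S>110)&(V>50)
comps(blue,'cass@92',.092,(333,373,215,272))
comps(blue,'hold@12',.012,(375,418,140,180),20)
comps((H>40)&(H<85)&(S>120),'btn',.064,(340,362,185,212))
red=((H<6)|(H>174))&(S>120)
comps(red,'red',.09,(280,420,140,270),2)
comps((S<60)&(V>150),'white disc',.03,(283,337,210,268),30)
```

```text
cass@92 [361.9 233.9] [359, 227, 7, 15, 75] [ 0.4563 -0.1999  0.092 ]
   rect [362. 234.] [14.  6.] 90.0
cass@92 [344.7 235.7] [342, 228, 7, 16, 67] [ 0.4518 -0.1597  0.092 ]
   rect [344.5 235.6] [15.   5.7] 83.7
cass@92 [346.9 256.5] [344, 249, 7, 16, 71] [ 0.4034 -0.1651  0.092 ]
   rect [346.8 256.5] [15.3  5.7] 84.3
hold@12 [398.6 157.4] [380, 144, 32, 29, 254] [ 0.6524 -0.2983  0.012 ]
   rect [397.1 160.8] [28.  27.6] 74.4
hold@12 [388.  170.6] [384, 166, 9, 10, 50] [ 0.6179 -0.2711  0.012 ]
   rect [388.3 170.3] [ 4.5 11.4] 38.7
btn [350.8 197.6] [346, 193, 11, 10, 86] [ 0.5436 -0.1745  0.064 ]
   rect [351.  197.5] [ 9. 10.] 90.0
red [382.8 150.2] [382, 149, 3, 3, 5] [ 0.6546 -0.2493  0.09  ]
   rect [382.8 150.3] [2.8 0.7] 45.0
red [393.5 154.5] [393, 154, 2, 2, 2] [ 0.6443 -0.2745  0.09  ]
   rect [393.5 154.5] [1.4 0. ] -135.0
red [308.1 166.2] [307, 165, 4, 3, 8] [ 0.6159 -0.0721  0.09  ]
   rect [308.2 166.4] [3.2 1.9] 18.4
red [302.3 235.7] [302, 235, 2, 2, 3] [ 0.451  -0.0602  0.09  ]
   rect [302.3 235.8] [1.4 0.7] 45.0
white disc [306.8 222.7] [296, 214, 20, 15, 88] [ 0.4826 -0.0651  0.03  ]
   rect [307.2 222.6] [10.5 20.6] 64.8
white disc [327.5 233.4] [320, 221, 14, 23, 188] [ 0.4561 -0.1175  0.03  ]
   rect [329.4 232.2] [14.3 17.9] 26.6
white disc [297.5 239.9] [286, 228, 30, 27, 313] [ 0.4394 -0.0422  0.03  ]
   rect [299.1 238.4] [23.9 28.6] 54.5
white disc [315.3 257.5] [305, 253, 20, 9, 73] [ 0.3958 -0.0873  0.03  ]
   rect [314.5 257.5] [ 5.7 19.6] 71.6
```

Crops: turntable centre about (310,238) with its +x red mark up-left, hold-down +x up-left at (382,150). Three cassettes are in the rack; its near-right pocket is empty. I'll move in front of the work and measure with the wrist camera.

```bash
cat >> h.py <<'E'
def psi():
    M=R.from_quat(read_state()['ee_rot']).as_matrix();return np.degrees(np.arctan2(M[1,0],M[0,0]))
def go(x,y,z,ps=None):
    s=read_state();M=R.from_quat(s['ee_rot']).as_matrix();d=M.T@(np.array([x,y,z])-s['eef_pos'])
    p=psi(); ps=p if ps is None else ps
    print('go d=',d.round(4),'yaw',round(-(((ps-p)+180)%360-180),2),'psi now',round(p,2),'pos',np.round(s['eef_pos'],4),'t',round(float(s['t']),2))
def comps(c,m,name,z,box,amin=8):
    mm=np.zeros(m.shape,np.uint8);x0,x1,y0,y1=box;mm[y0:y1,x0:x1]=m[y0:y1,x0:x1]
    n,l,st,ce=cv2.connectedComponentsWithStats(mm)
    for i in range(1,n):
        if st[i,4]>=amin:
            r=cv2.minAreaRect(np.argwhere(l==i)[:,::-1].astype(np.float32))
            print(name,ce[i].round(1),st[i].tolist(),onplane(c,ce[i],z)[0].round(4),'rect',np.round(r[0],1),np.round(r[1],1),round(r[2],1))
def hsv(c):
    im=cv2.cvtColor(c['color'],cv2.COLOR_RGB2HSV);return im[...,0].astype(int),im[...,1].astype(int),im[...,2].astype(int)
E
python3 - <<'E'
from h import *
a=cap('top');
f=lambda u,v,z:print((u,v),onplane(a,[250+u/3.3,130+v/3.3],z)[0].round(4))
f(281,116,.04);f(281,82,.158);f(190,357,.09);f(198,357,.008);f(487,95,.038);f(345,380,.034)
go(.22,-.25,.30,0);go(.34,-.12,.30,0)
E
```

```text
(281, 116) [ 0.6271 -0.1357  0.04  ]
(281, 82) [ 0.63   -0.1372  0.158 ]
(190, 357) [ 0.4452 -0.0726  0.09  ]
(198, 357) [ 0.4433 -0.0718  0.008 ]
(487, 95) [ 0.6438 -0.2919  0.038 ]
(345, 380) [ 0.4276 -0.185   0.034 ]
go d= [ 0.1166 -0.2629 -0.0862] yaw 20.84 psi now 20.84 pos [ 0.2045 -0.5372  0.2136] t 0.25
go d= [ 0.275  -0.3417 -0.0862] yaw 20.84 psi now 20.84 pos [ 0.2045 -0.5372  0.2136] t 0.25
```

```bash
python3 -m pendant '0.0912 0.02 -0.04 -0.0862 0; 0.0912 0.07 -0.15 -0.0862 8; 0.0912 0.1166 -0.2629 -0.0862 16; 0.0912 0.1166 -0.2629 -0.0862 20.84; 0.0912 0.1166 -0.2629 -0.0862 20.84; 0.0912 0.1166 -0.2629 -0.0862 20.84; 0.0912 0.1166 -0.2629 -0.0862 20.84;0.0912 0.275 -0.3417 -0.0862 20.84;0.0912 0.275 -0.3417 -0.0862 20.84;0.0912 0.275 -0.3417 -0.0862 20.84;0.0912 0.275 -0.3417 -0.0862 20.84;0.0912 0.275 -0.3417 -0.0862 20.84;0.0912 0.275 -0.3417 -0.0862 20.84'
python3 - <<'E'
from h import *
go(.34,-.12,.3,0);c=cap('wrist','w1.png')
for p in([.4452,-.0726,.09],[.627,-.136,.04],[.629,-.137,.158],[.4276,-.185,.034]):print(proj(c,p))
E
```

```text
t: 1.55
eef_pos: [0.3398, -0.12, 0.3]
ee_rot: [1.0, 0.001, -0.0, 0.0]
contact_force: [0.0, 0.2, -0.1]
grip_width: 0.0912
gripper_force: 0.0
go d= [ 0.0002 -0.     -0.    ] yaw 0.11 psi now 0.11 pos [ 0.3398 -0.12    0.3   ] t 1.55
[[282.59653495  89.97275608]]
[[333.95217651 -62.25079488]]
[[ 341.5168191  -147.66050551]]
[[365.56805454 106.27221908]]
```

View pics/w1.png

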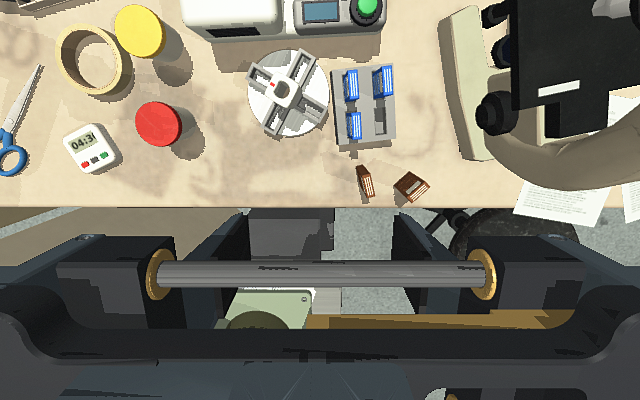

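Wrist view: turntable hub (283,90), rack and cassettes (352,85)/(382,82)/(354,125), cups well to the left. Closer look at turntable.

```bash
python3 -m pendant '0.0912 0.0 -0.045 0.1 0; 0.0912 0 -0.045 0.1 0;0.0912 0 -0.045 0.1 0;0.0912 0 -0.045 0.1 0;0.0912 0 -0.045 0.1 0'
python3 - <<'E'
from h import *
import workcell
print([n for n in dir(workcell) if not n.startswith('_')], getattr(workcell,'grip_point_offset',None))
go(.34,-.075,.2,0);c=cap('wrist','w2.png')
for p in([.4452,-.0726,.09],[.4276,-.185,.034]):print(proj(c,p))
im=cv2.imread('pics/w2.png')[0:210,150:420];cv2.imwrite('pics/w2c.png',cv2.resize(im,None,fx=2.8,fy=2.8,interpolation=cv2.INTER_CUBIC))
E
```

```text
t: 2.1
eef_pos: [0.3415, -0.0766, 0.202]
ee_rot: [1.0, -0.001, 0.002, 0.001]
contact_force: [1.1, 0.3, 0.6]
grip_width: 0.0908
gripper_force: 0.0
['MotionError', 'capture', 'grip_point_offset', 'job_done', 'read_state'] 0.0188
go d= [-0.0015 -0.0016  0.002 ] yaw -0.06 psi now -0.06 pos [ 0.3415 -0.0766  0.202 ] t 2.1
[[316.05609966  83.9606286 ]]
[[416.79363539 105.97202871]]
```

View pics/w2c.png

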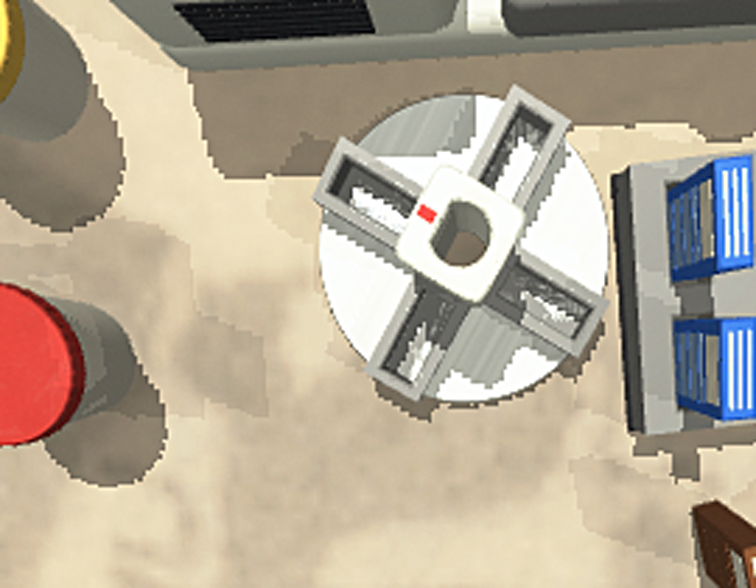

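Crop of wrist view: hub top corners (397,247),(437,165),(525,207),(475,300), red mark (427,214), four arm ends seen clearly.

```bash
cat > tt.py <<'E'
from h import *
E
python3 - <<'E'
from h import *
c=capture('wrist')
w=lambda u,v,z:onplane(c,[150+(u+.5)/2.8-.5,(v+.5)/2.8-.5],z)[0]
arms=[w(*p,.028) for p in((516,88),(570,122),(343,138),(315,198),(368,370),(420,400),(607,293),(575,355))]
m=[(arms[i]+arms[i+1])/2 for i in(0,2,4,6)]
print('ends',np.round(m,4)); print('ctr',((m[0]+m[2])/2).round(4),((m[1]+m[3])/2).round(4))
a=m[0]-m[2];b=m[1]-m[3]
print('ang',np.degrees(np.arctan2(a[1],a[0]))+90,np.degrees(np.arctan2(b[1],b[0])),np.linalg.norm(a),np.linalg.norm(b))
hub=[w(*p,.09) for p in((397,247),(437,165),(525,207),(475,300))]
print('hub',np.round(hub,4),np.mean(hub,0),'bore',w(459,233,.09))
for i in range(4):
    d=hub[(i+1)%4]-hub[i];print(np.linalg.norm(d).round(4),np.degrees(np.arctan2(d[1],d[0])).round(1))
# disc ellipse via top-plane: extreme points
for p in((319,240),(608,240),(462,93),(470,404)):print(w(*p,.008).round(4))
E
```

```text
ends [[ 0.4992 -0.1019  0.028 ]
 [ 0.4768 -0.0182  0.028 ]
 [ 0.3932 -0.0414  0.028 ]
 [ 0.4177 -0.1232  0.028 ]]
ctr [ 0.4462 -0.0717  0.028 ] [ 0.4473 -0.0707  0.028 ]
ang 60.300737746731606 60.62520847038268 0.1219907458639769 0.12049797838095702
hub [[ 0.4422 -0.0499  0.09  ]
 [ 0.467  -0.0635  0.09  ]
 [ 0.4544 -0.092   0.09  ]
 [ 0.4255 -0.0756  0.09  ]] [ 0.44727793 -0.07023102  0.09      ] bore [ 0.44651364 -0.07038856  0.09      ]
0.0283 -28.6
0.0312 -113.8
0.0333 150.6
0.0307 56.9
[ 0.4524 -0.0093  0.008 ]
[ 0.4523 -0.132   0.008 ]
[ 0.5084 -0.0703  0.008 ]
[ 0.3835 -0.0731  0.008 ]
```

Run:
```python
from h import *
go(.4466,-.0708,.14,-29.5)
go(.4466,-.0708,.062,-29.5)
```

```text
go d= [ 0.1046 -0.0059  0.0627] yaw 29.43 psi now -0.07 pos [ 0.3417 -0.0765  0.2022] t 2.2
go d= [ 0.1042 -0.0061  0.1407] yaw 29.43 psi now -0.07 pos [ 0.3417 -0.0765  0.2022] t 2.2
```

```bash
python3 -m pendant '0.0912 0 0 0 0;0.0912 0 0 0 0;0.0912 0 0 0 0'; python3 -c "
from h import *
go(.4466,-.0708,.14,-29.5)
print(read_state()['qpos'])"
```

```text
t: 2.5
eef_pos: [0.3403, -0.0754, 0.2006]
ee_rot: [1.0, -0.0, 0.0, 0.0]
contact_force: [-0.4, 0.5, -0.6]
grip_width: 0.0916
gripper_force: 0.0
go d= [ 0.1063 -0.0047  0.0607] yaw 29.49 psi now -0.01 pos [ 0.3403 -0.0754  0.2006] t 2.5
[-2.51023739e-01 -3.57871510e-02  2.03318432e+00 -1.49825427e-04
  1.14319873e+00  1.32004488e+00]
```

```bash
python3 -m pendant '0.0912 0.05 -0.002 0.02 8; 0.0912 0.09 -0.004 0.05 16;0.0912 0.1066 -0.0042 0.06 24;0.0912 0.1066 -0.0042 0.08 29.5;0.0912 0.1066 -0.0042 0.11 29.5;0.0912 0.1066 -0.0042 0.138 29.5;0.0912 0.1066 -0.0042 0.138 29.5;0.0912 0.1066 -0.0042 0.138 29.5;0.0912 0.1066 -0.0042 0.138 29.5;0.0 0.1066 -0.0042 0.138 29.5;0.0 0.1066 -0.0042 0.138 29.5;0.0 0.1066 -0.0042 0.138 29.5;0.0 0.1066 -0.0042 0.138 29.5;0.0 0.1066 -0.0042 0.138 29.5;0.0 0.1066 -0.0042 0.138 29.5;0.0 0.1066 -0.0042 0.138 29.5;0.0 0.1066 -0.0042 0.138 29.5;0.0 0.1066 -0.0042 0.138 29.5' 40
```

```text
t: 4.3
eef_pos: [0.4466, -0.071, 0.0621]
ee_rot: [0.967, -0.255, -0.0, 0.0]
contact_force: [-0.3, -0.2, 0.7]
grip_width: 0.0339
gripper_force: 40.0
```

```bash
python3 -m pendant '0.0 0 0 -0.02 0;0.0 0 0 -0.05 0;0.0 0 0 -0.09 0;0.0 0 0 -0.13 0;0.0 0 0 -0.17 0;0.0 0 0 -0.21 0;0.0 0 0 -0.238 0;0.0 0 0 -0.238 0;0.0 0 0 -0.238 0;0.0 0 0 -0.238 0'
python3 - <<'E'
from h import *
a=cap('top','t2.png');b=cap('side','s2.png')
f=lambda u,v,z:onplane(a,[250+(u+.5)/3.3-.5,130+(v+.5)/3.3-.5],z)[0]
def ed(n,p,q,z):
    A,B=f(*p,z),f(*q,z);d=B-A;print(n,A.round(4),B.round(4),np.degrees(np.arctan2(d[1],d[0])).round(2),np.linalg.norm(d).round(4))
ed('deck back',(190,38),(360,32),.04)
ed('deck right',(362,34),(371,248),.04)
ed('head back',(40,27),(170,21),.096)
ed('head left',(28,40),(37,240),.096)
ed('head front',(50,253),(180,249),.096)
ed('strip front',(220,256),(365,249),.064)
E
python3 - <<'E'
import cv2
a=cv2.imread('pics/t2.png')[110:290,240:420];b=cv2.imread('pics/s2.png')[130:270,230:400]
a=cv2.resize(a,None,fx=2.2,fy=2.2,interpolation=3);b=cv2.resize(b,None,fx=2.3,fy=2.3,interpolation=3)
import numpy as np
h=max(a.shape[0],b.shape[0]);P=lambda i:np.pad(i,((0,h-i.shape[0]),(0,0),(0,0)))
o=np.hstack([P(a),P(b)]);print(o.shape);cv2.imwrite('pics/m2.png',o)
E
```

```text
t: 5.3
eef_pos: [0.4454, -0.0707, 0.2979]
ee_rot: [0.967, -0.255, -0.002, 0.0]
contact_force: [-0.2, 0.2, -2.0]
grip_width: 0.0335
gripper_force: 40.0
deck back [ 0.6882 -0.0648  0.04  ] [ 0.6927 -0.1947  0.04  ] -87.99 0.13
deck right [ 0.6912 -0.1962  0.04  ] [ 0.5278 -0.2032  0.04  ] -177.54 0.1636
head back [0.6832 0.0391 0.096 ] [ 0.6875 -0.0552  0.096 ] -87.39 0.0944
head left [0.6737 0.0477 0.096 ] [0.5287 0.0383 0.096 ] -176.31 0.1453
head front [0.5194 0.0288 0.096 ] [ 0.5227 -0.0643  0.096 ] -87.94 0.0932
strip front [ 0.5197 -0.0909  0.064 ] [ 0.5255 -0.1975  0.064 ] -86.93 0.1067
(396, 787, 3)
```

View pics/m2.png

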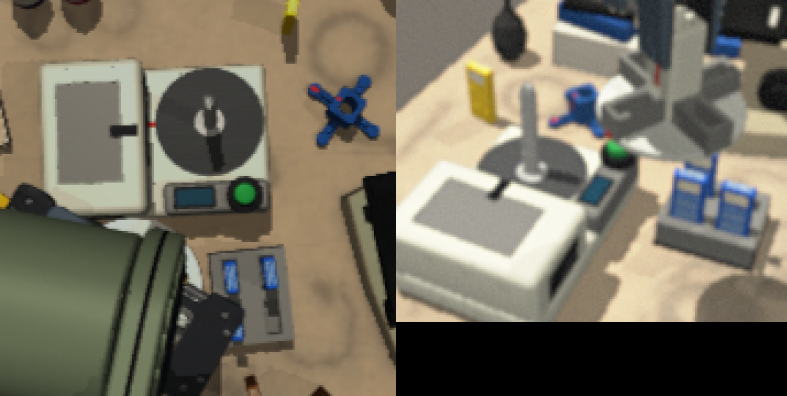

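Top crop: spindle base (208,121), tip (208,100); side crop: tip (529,88), base (532,172); the turntable is held upright, its red mark facing the side camera.

Run:
```python
from h import *
a=capture('top');b=capture('side')
T=lambda u,v:[240+(u+.5)/2.2-.5,110+(v+.5)/2.2-.5]
S=lambda u,v:[230+(u-396+.5)/2.3-.5,130+(v+.5)/2.3-.5]
for n,c,p,z in(('top tip',a,T(208,100),.158),('top base',a,T(209,121),.043),('side tip',b,S(529,88),.158),('side base',b,S(532,172),.043)):print(n,np.round(p,1),onplane(c,p,z)[0].round(4))
# grey-dark disc contour in top
g=cv2.cvtColor(a['color'],cv2.COLOR_RGB2GRAY)
H,S_,V=hsv(a)
m=((V<95)&(S_<70)).astype(np.uint8);mm=np.zeros_like(m);mm[138:195,308:363]=m[138:195,308:363]
n,l,st,ce=cv2.connectedComponentsWithStats(mm);i=1+st[1:,4].argmax();print(st[i])
cn=max(cv2.findContours((l==i).astype(np.uint8),0,1)[0],key=cv2.contourArea)
e=cv2.fitEllipse(cv2.convexHull(cn));print(e,onplane(a,e[0],.04)[0].round(4))
```

```text
top tip [334.3 155.2] [ 0.6292 -0.1353  0.158 ]
top base [334.7 164.7] [ 0.6277 -0.1347  0.043 ]
side tip [287.5 168. ] [ 0.6225 -0.1319  0.158 ]
side base [288.8 204.5] [ 0.624  -0.1313  0.043 ]
[ 311  141   49   49 1755]
((334.8471374511719, 164.94073486328125), (48.10920715332031, 48.59439468383789), 62.70169448852539) [ 0.6277 -0.1349  0.04  ]
```

Run:
```python
from h import *
go(.522,-.14,.28,2.5)
```

```text
go d= [0.1002 0.0228 0.0186] yaw -32.0 psi now -29.5 pos [ 0.4461 -0.0709  0.2988] t 5.5
```

```bash
python3 -m pendant '0 0.03 0.01 0 -6;0 0.06 0.015 0.005 -13;0 0.09 0.02 0.01 -20;0 0.1 0.0228 0.0188 -27;0 0.1 0.0228 0.0188 -32;0 0.1 0.0228 0.0188 -32;0 0.1 0.0228 0.0188 -32;0 0.1 0.0228 0.0188 -32;0 0.1 0.0228 0.0188 -32'
python3 - <<'E'
from h import *
go(.522,-.14,.28,2.5)
c=cap('wrist','w3.png')
for p in([.6265,-.134,.158],[.6265,-.134,.04]):print(proj(c,p))
im=cv2.imread('pics/w3.png')[0:230,180:440];cv2.imwrite('pics/w3c.png',cv2.resize(im,None,fx=2.6,fy=2.6,interpolation=cv2.INTER_CUBIC))
E
```

```text
t: 6.4
eef_pos: [0.5223, -0.1399, 0.2816]
ee_rot: [1.0, 0.022, 0.0, 0.0]
contact_force: [0.2, 1.3, -3.1]
grip_width: 0.0336
gripper_force: 40.0
go d= [-0.0003  0.0001  0.0016] yaw -0.03 psi now 2.47 pos [ 0.5223 -0.1399  0.2816] t 6.4
[[319.2612807   84.08820948]]
[[319.59660535  93.13035658]]
```

View pics/w3c.png

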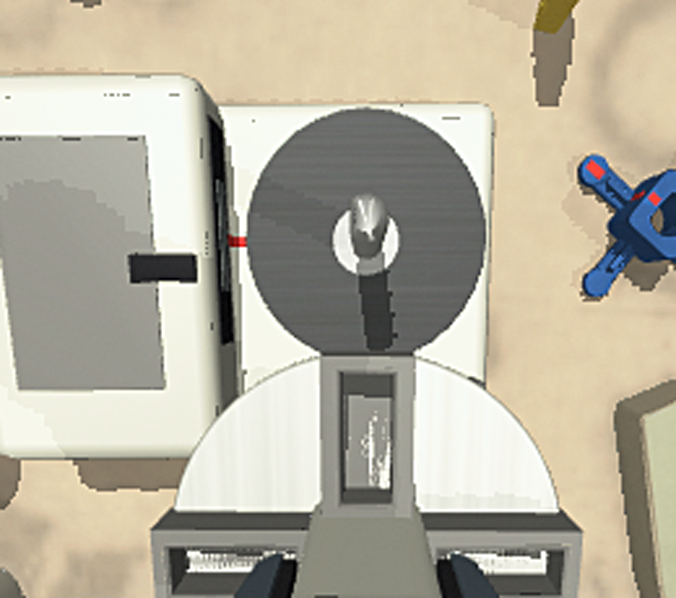

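Wrist view: spindle tip at crop (369,203), deck disc centred (366,232); held turntable's front arm end at (321..414,353).

Run:
```python
from h import *
c=capture('wrist');s=read_state();z0=s['eef_pos'][2]-.062
P=lambda u,v:[180+(u+.5)/2.6-.5,(v+.5)/2.6-.5]
w=lambda u,v,z:onplane(c,P(u,v),z)[0]
M=R.from_quat(s['ee_rot']).as_matrix()
tl=lambda p:(M.T@(p-s['eef_pos'])).round(4)
print('tip',w(369,204,.158),'in tool',tl(w(369,204,.158)));
H,S_,V=hsv(c)
m=((V<110)&(S_<60)).astype(np.uint8);mm=np.zeros_like(m);x0,y0=map(int,P(240,100));x1,y1=map(int,P(492,350));mm[y0:y1,x0:x1]=m[y0:y1,x0:x1]
cn=max(cv2.findContours(mm,0,1)[0],key=cv2.contourArea);e=cv2.fitEllipse(cv2.convexHull(cn));print(e,'disc ctr',onplane(c,e[0],.04)[0].round(4),tl(onplane(c,e[0],.04)[0]))
A,B=w(321,353,z0+.028),w(414,353,z0+.028);print('arm3 end',tl(A),tl(B),tl((A+B)/2))
print('front disc arc ends', tl(w(175,512,z0+.008)),tl(w(559,512,z0+.008)))
for p in((228,240),(248,240)):print('mark',w(*p,.04).round(4))
print('deck right edge',w(494,115,.04).round(4),w(487,375,.04).round(4)); print('back',w(230,104,.04).round(4),w(480,104,.04).round(4))
```

```text
tip [ 0.6318996  -0.13601401  0.158     ] in tool [0.1095 0.0009 0.1237]
((320.3017578125, 90.06459045410156), (91.65836334228516, 96.93128967285156), 0.6770821213722229) disc ctr [ 0.6305 -0.1348  0.04  ] [ 0.1081 -0.0005  0.2417]
arm3 end [ 0.062  -0.0123  0.034 ] [0.062  0.0126 0.034 ] [0.062  0.0002 0.034 ]
front disc arc ends [ 0.0121 -0.0597  0.054 ] [0.0121 0.0599 0.054 ]
mark [ 0.6249 -0.0636  0.04  ]
mark [ 0.6253 -0.0739  0.04  ]
deck right edge [ 0.6895 -0.1962  0.04  ] [ 0.5617 -0.2039  0.04  ]
back [ 0.6887 -0.0649  0.04  ] [ 0.6941 -0.1888  0.04  ]
```

```bash
python3 -m pendant '0 0.03 0 0 0;0 0.06 0 0 0;0 0.09 0 0 0;0 0.1058 0.0004 0.01 0;0 0.1058 0.0004 0.03 0;0 0.1058 0.0004 0.05 0;0 0.1058 0.0004 0.055 0;0 0.1058 0.0004 0.055 0;0 0.1058 0.0004 0.055 0'
python3 - <<'E'
from h import *
go(.628,-.135,.1,2.5)
b=cap('side','s3.png')
im=cv2.imread('pics/s3.png')[100:250,220:380];cv2.imwrite('pics/s3c.png',cv2.resize(im,None,fx=4,fy=4,interpolation=cv2.INTER_CUBIC))
E
```

```text
t: 7.4
eef_pos: [0.6284, -0.136, 0.2273]
ee_rot: [1.0, 0.022, 0.001, 0.0]
contact_force: [0.0, 0.4, -2.1]
grip_width: 0.0335
gripper_force: 40.0
go d= [-0.0005 -0.0011  0.1273] yaw -0.0 psi now 2.5 pos [ 0.6284 -0.136   0.2273] t 7.4
```

View pics/s3c.png

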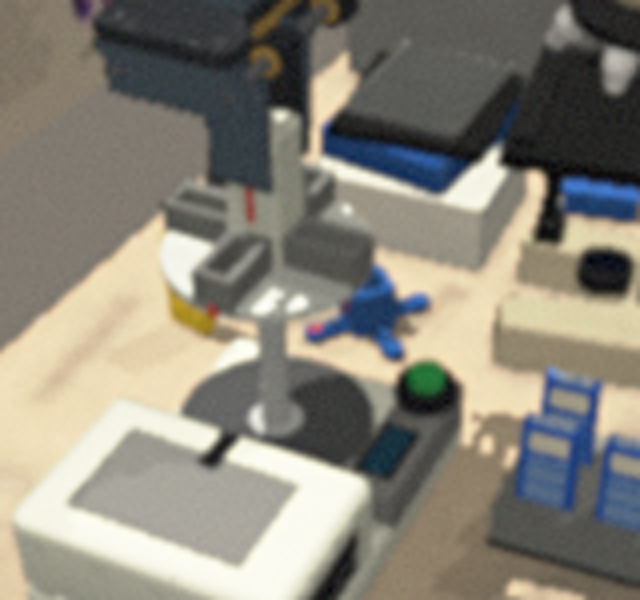

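The turntable hangs level over the spindle, slightly left (~5 crop px) of it; within the taper's capture range. Lower step by step with force checks.

```bash
python3 -m pendant '0 -0.0015 -0.0005 0.005 0;0 -0.0015 -0.0005 0.008 0;0 -0.0015 -0.0005 0.011 0;0 -0.0015 -0.0005 0.014 0;0 -0.0015 -0.0005 0.017 0;0 -0.0015 -0.0005 0.017 0;0 -0.0015 -0.0005 0.017 0'; python3 -c "
from h import *
s=read_state();print(s['contact_force'].round(2),s['moment'].round(2));go(.628,-.135,.1,2.5)"
```

```text
t: 8.15
eef_pos: [0.627, -0.1354, 0.2092]
ee_rot: [1.0, 0.022, 0.0, 0.0]
contact_force: [2.6, -0.2, -3.9]
grip_width: 0.0338
gripper_force: 40.0
[ 2.62 -0.24 -3.93] [ 0.03 -0.42 -0.02]
go d= [ 0.0009 -0.0003  0.1092] yaw 0.01 psi now 2.51 pos [ 0.627  -0.1354  0.2092] t 8.15
```

```bash
python3 -m pendant '0 0.0012 0 0.0 0;0 0.0012 0 0.004 0;0 0.0012 0 0.008 0;0 0.0012 0 0.012 0;0 0.0012 0 0.016 0;0 0.0012 0 0.016 0;0 0.0012 0 0.016 0'; python3 -c "
from h import *
s=read_state();print(s['contact_force'].round(2),s['moment'].round(2));go(.628,-.135,.1,2.5)"
```

```text
t: 8.85
eef_pos: [0.6277, -0.1354, 0.1932]
ee_rot: [1.0, 0.022, -0.0, -0.0]
contact_force: [0.1, -0.2, -3.0]
grip_width: 0.0342
gripper_force: 40.0
[ 0.12 -0.16 -3.03] [ 0.04 -0.03 -0.  ]
go d= [ 0.0003 -0.0003  0.0932] yaw 0.0 psi now 2.5 pos [ 0.6277 -0.1354  0.1932] t 8.85
```

```bash
python3 -m pendant '0 0 0 0.01 0;0 0 0 0.02 0;0 0 0 0.03 0;0 0 0 0.04 0;0 0 0 0.05 0;0 0 0 0.06 0;0 0 0 0.07 0;0 0 0 0.08 0;0 0 0 0.08 0;0 0 0 0.08 0;0 0 0 0.08 0'; python3 -c "
from h import *
s=read_state();print(s['contact_force'].round(2),s['moment'].round(2));go(.628,-.135,.102,2.5)"
```

```text
t: 9.95
eef_pos: [0.6281, -0.1354, 0.1139]
ee_rot: [1.0, 0.022, 0.0, 0.0]
contact_force: [0.6, 0.1, -2.7]
grip_width: 0.0342
gripper_force: 40.0
[ 0.64  0.06 -2.67] [ 0.03  0.05 -0.02]
go d= [-0.0001 -0.0004  0.0119] yaw 0.01 psi now 2.51 pos [ 0.6281 -0.1354  0.1139] t 9.95
```

Then 13 mm more, slowly.

```bash
python3 -m pendant '0 0 0 0.004 0;0 0 0 0.008 0;0 0 0 0.010 0;0 0 0 0.0115 0;0 0 0 0.0125 0;0 0 0 0.0125 0;0 0 0 0.0125 0'; python3 -c "
from h import *
s=read_state();print(s['contact_force'].round(2),s['moment'].round(2));go(.628,-.135,.102,2.5)"
```

```text
t: 10.65
eef_pos: [0.6274, -0.1353, 0.1021]
ee_rot: [1.0, 0.022, -0.0, 0.0]
contact_force: [-3.9, 1.1, 5.7]
grip_width: 0.0336
gripper_force: 40.0
[-3.9   1.14  5.75] [ 0.15  0.62 -0.  ]
go d= [ 0.0006 -0.0003  0.0001] yaw 0.0 psi now 2.5 pos [ 0.6274 -0.1353  0.1021] t 10.65
```

```bash
python3 -m pendant '0.06 0 0 0 0;0.06 0 0 0 0;0.06 0 0 0 0;0.06 0 0 0 0;0.06 0 0 -0.02 0;0.06 0 0 -0.06 0;0.06 0 0 -0.1 0;0.06 0 0 -0.14 0;0.06 0 0 -0.15 0;0.06 0 0 -0.15 0;0.06 -0.05 0 -0.15 0;0.06 -0.1 0 -0.15 0;0.06 -0.115 0 -0.12 0;0.06 -0.115 0 -0.12 0;0.06 -0.115 0 -0.12 0;0.06 -0.115 0 -0.12 0'
python3 - <<'E'
from h import *
c=cap('wrist','w4.png');go(.513,-.14,.222,2.5)
for p in([.6275,-.1353,.13],[.6275,-.1353,.048]):print(proj(c,p))
im=cv2.imread('pics/w4.png')[0:230,180:440];cv2.imwrite('pics/w4c.png',cv2.resize(im,None,fx=2.6,fy=2.6,interpolation=cv2.INTER_CUBIC))
E
```

```text
t: 12.25
eef_pos: [0.5148, -0.1406, 0.2212]
ee_rot: [1.0, 0.022, 0.001, 0.0]
contact_force: [1.1, -0.4, 0.3]
grip_width: 0.0597
gripper_force: 0.0
go d= [-0.0018 -0.0007 -0.0007] yaw 0.03 psi now 2.53 pos [ 0.5149 -0.1406  0.2213] t 12.3
[[320.3204727  69.4140629]]
[[320.33190143  80.70973754]]
```

View pics/w4c.png

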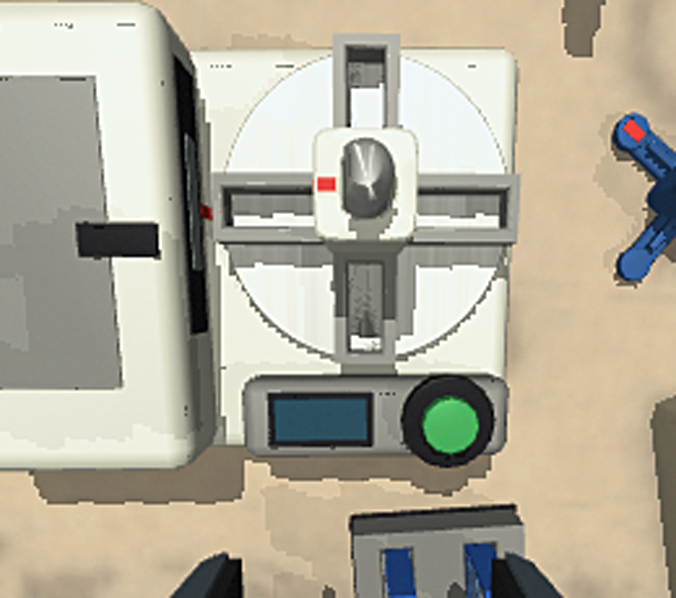

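The turntable is home, marks facing the head; pockets clear, button at crop (450,425). Measure its pose, then view the rack.

Run:
```python
from h import *
c=capture('wrist')
w=lambda u,v,z:onplane(c,[180+(u+.5)/2.6-.5,(v+.5)/2.6-.5],z)[0]
t=(w(333,35,.068)+w(399,35,.068))/2;b=(w(335,354,.068)+w(397,354,.068))/2
l=(w(213,175,.068)+w(215,240,.068))/2;r=(w(519,173,.068)+w(515,243,.068))/2
print(t,b,l,r);print('ctr',(t+b)/2,(l+r)/2)
for d in(t-b,l-r):print(np.linalg.norm(d),np.degrees(np.arctan2(d[1],d[0])))
print('hub',np.mean([w(*p,.13) for p in((315,130),(416,128),(314,240),(416,238))],0))
print('btn',w(450,425,.064))
go(.31,-.18,.2,0)
```

```text
[ 0.68808742 -0.13275011  0.068     ] [ 0.56870367 -0.13807048  0.068     ] [ 0.62380759 -0.0742037   0.068     ] [ 0.6290653  -0.19641085  0.068     ]
ctr [ 0.62839555 -0.1354103   0.068     ] [ 0.62643644 -0.13530727  0.068     ]
0.11950224283120789 2.551713280430802
0.12232019701158271 92.46351421807574
hub [ 0.62652123 -0.13521555  0.13      ]
btn [ 0.5394146  -0.17642525  0.064     ]
go d= [-0.2063  0.0304  0.021 ] yaw 2.53 psi now 2.53 pos [ 0.5147 -0.1405  0.2213] t 12.35
```

```bash
python3 -m pendant '0.04 -0.05 0.01 0.0 0;0.04 -0.1 0.02 0.0 1;0.04 -0.15 0.025 0.01 2;0.04 -0.2063 0.0304 0.021 2.5;0.04 -0.2063 0.0304 0.021 2.5;0.04 -0.2063 0.0304 0.021 2.5;0.04 -0.2063 0.0304 0.021 2.5;0.04 -0.2063 0.0304 0.021 2.5;0.04 -0.2063 0.0304 0.021 2.5'
python3 - <<'E'
from h import *
c=cap('wrist','w5.png');go(.31,-.18,.2,0)
H,S,V=hsv(c)
comps(c,(H>95)&(H<130)&(S>110)&(V>40),'blue',.092,(230,420,20,180))
print(proj(c,[[.456,-.20,.092],[.403,-.165,.092]]))
im=cv2.imread('pics/w5.png')[0:200,200:440];cv2.imwrite('pics/w5c.png',cv2.resize(im,None,fx=2.9,fy=2.9,interpolation=cv2.INTER_CUBIC))
E
```

```text
t: 13.25
eef_pos: [0.3097, -0.18, 0.2001]
ee_rot: [1.0, 0.001, 0.0, 0.0]
contact_force: [0.5, -0.4, -0.0]
grip_width: 0.04
gripper_force: 0.0
go d= [ 0.0006  0.0001 -0.0001] yaw 0.07 psi now 0.07 pos [ 0.3094 -0.1799  0.1999] t 13.3
blue [300.   47.7] [290, 20, 20, 50, 473] [ 0.4425 -0.1616  0.092 ] rect [299.4  44.5] [51.4 14.7] 81.0
blue [343.7  44.2] [334, 20, 21, 46, 548] [ 0.4453 -0.1999  0.092 ] rect [343.9  41.9] [45.1 19.4] 84.8
blue [305.5  95.9] [297, 76, 18, 41, 356] [ 0.4024 -0.1659  0.092 ] rect [305.8  95.8] [39.6 14.1] 84.3
[[344.09192814  30.53212334]
 [304.46401892  95.14728448]]
```

View pics/w5c.png

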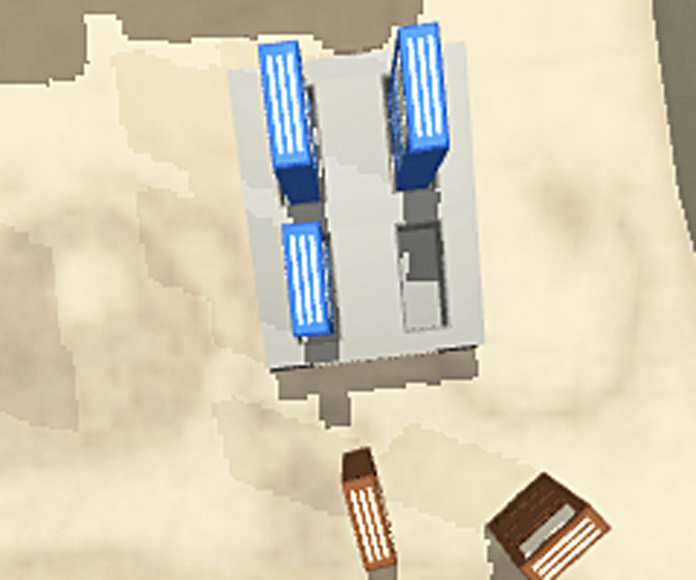

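Crop: cassette tops at near-left (307,279), far-left (286,104), far-right (423,86); the two brown ones are outside the rack.

Run:
```python
from h import *
c=capture('wrist')
w=lambda p,z:onplane(c,[200+(p[0]+.5)/2.9-.5,(p[1]+.5)/2.9-.5],z)[0]
for n,q in dict(A=((283,224),(319,222),(332,334),(296,336)),B=((259,46),(297,42),(312,158),(275,166)),C=((397,30),(437,23),(448,142),(411,150))).items():
    k=[w(p,.092) for p in q];f=(k[0]+k[1]-k[2]-k[3])/2
    print(n,np.mean(k,0).round(4),'len',np.linalg.norm(f).round(4),'wid',np.linalg.norm(k[0]-k[1]).round(4),'ang',np.degrees(np.arctan2(f[1],f[0])).round(1))
k=[w(p,.034) for p in((228,70),(466,42),(484,345),(270,370))];m=np.mean(k,0)
print('rack',m.round(4),[ (np.linalg.norm(k[i]-k[(i+1)%4]).round(4),np.degrees(np.arctan2(*(k[i]-k[(i+1)%4])[1::-1])).round(1)) for i in range(4)])
th=np.radians(5)
```

```text
A [ 0.4017 -0.166   0.092 ] len 0.0337 wid 0.0112 ang 6.3
B [ 0.4516 -0.1601  0.092 ] len 0.032 wid 0.0113 ang 7.2
C [ 0.4562 -0.2012  0.092 ] len 0.0322 wid 0.0118 ang 8.1
rack [ 0.4287 -0.1839  0.034 ] [(np.float64(0.0854), np.float64(96.1)), (np.float64(0.1047), np.float64(6.1)), (np.float64(0.084), np.float64(-83.4)), (np.float64(0.1054), np.float64(-173.2))]
```

Run:
```python
from h import *
go(.4017,-.166,.12,6.5);go(.4017,-.166,.070,6.5)
```

```text
go d= [ 0.0926 -0.0137  0.0799] yaw -6.43 psi now 0.07 pos [ 0.3091 -0.1798  0.1999] t 13.35
go d= [ 0.0926 -0.0137  0.1299] yaw -6.43 psi now 0.07 pos [ 0.3091 -0.1798  0.1999] t 13.35
```

```bash
python3 -m pendant '0.034 0.045 -0.006 0.03 -3;0.034 0.09 -0.0138 0.05 -6.4;0.034 0.092 -0.0138 0.07 -6.4;0.034 0.092 -0.0138 0.1 -6.4;0.034 0.092 -0.0138 0.13 -6.4;0.034 0.092 -0.0138 0.13 -6.4;0.034 0.092 -0.0138 0.13 -6.4;0 0.092 -0.0138 0.13 -6.4;0 0.092 -0.0138 0.13 -6.4;0 0.092 -0.0138 0.13 -6.4;0 0.092 -0.0138 0.13 -6.4;0 0.092 -0.0138 0.13 -6.4;0 0.092 -0.0138 0.13 -6.4' 25
python3 -m pendant '0 0 0 -0.01 0;0 0 0 -0.04 0;0 0 0 -0.08 0;0 0 0 -0.12 0;0 0 0 -0.16 0;0 0 0 -0.19 0;0 0 0 -0.19 0;0 0 0 -0.19 0'
python3 - <<'E'
from h import *
go(.6662,-.1336,.26,2.5)
E
```

```text
t: 14.65
eef_pos: [0.4009, -0.1664, 0.0709]
ee_rot: [0.998, 0.056, 0.001, 0.001]
contact_force: [-0.4, 1.6, 6.5]
grip_width: 0.0118
gripper_force: 25.0
t: 15.45
eef_pos: [0.3998, -0.1658, 0.2602]
ee_rot: [0.998, 0.056, 0.0, 0.0]
contact_force: [-0.4, -0.3, 0.1]
grip_width: 0.0117
gripper_force: 25.0
go d= [ 0.2683 -0.0023  0.0004] yaw 3.9 psi now 6.4 pos [ 0.3998 -0.1658  0.2602] t 15.45
```

```bash
python3 -m pendant '0 0.05 0 0 1;0 0.1 0 0 2;0 0.15 -0.001 0 3;0 0.2 -0.002 0 3.9;0 0.25 -0.0023 0 3.9;0 0.2665 -0.0023 0 3.9;0 0.2665 -0.0023 0.02 3.9;0 0.2665 -0.0023 0.05 3.9;0 0.2665 -0.0023 0.08 3.9;0 0.2665 -0.0023 0.1 3.9;0 0.2665 -0.0023 0.1 3.9;0 0.2665 -0.0023 0.1 3.9;0 0.2665 -0.0023 0.1 3.9;0 0.2665 -0.0023 0.1 3.9'
python3 - <<'E'
from h import *
go(.6662,-.1336,.13,2.5)
b=cap('side','s4.png')
c=cap('wrist','w6.png')
im=cv2.imread('pics/s4.png')[110:240,230:370];im=cv2.resize(im,None,fx=3,fy=3,interpolation=cv2.INTER_CUBIC)
i2=cv2.imread('pics/w6.png')[100:360,130:510];h=390;i2=cv2.resize(i2,(int(380*1.0),260));i2=np.pad(i2,((0,h-260),(0,0),(0,0)))
o=np.hstack([im,i2]);print(o.shape);cv2.imwrite('pics/m4.png',o)
E
```

```text
t: 16.85
eef_pos: [0.6654, -0.1341, 0.1613]
ee_rot: [1.0, 0.022, 0.001, 0.0]
contact_force: [0.2, -0.4, -0.7]
grip_width: 0.0121
gripper_force: 25.0
go d= [ 0.0007 -0.0005  0.0313] yaw 0.0 psi now 2.5 pos [ 0.6654 -0.1341  0.1613] t 16.85
(390, 800, 3)
```

View pics/m4.png

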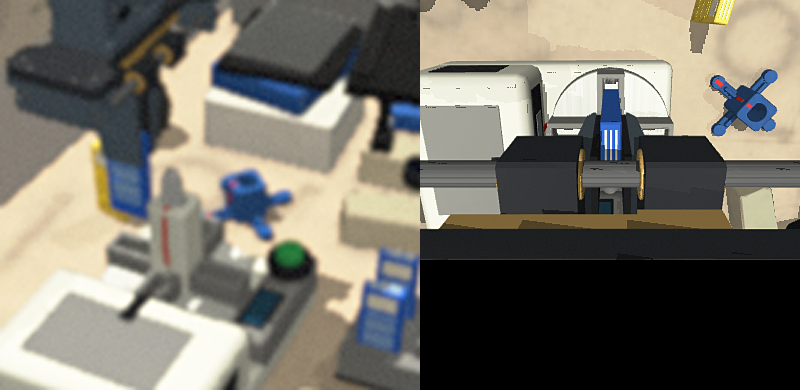

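Both views: cassette held upright above the far pocket, still clear of it. Measure its fore-aft offset in the tool from the wrist picture.

```bash
cat >> h.py <<'E'
def held(c=None,zc=.058):
    "fore-aft offset of a held cassette: front foot edge in tool frame (expect x .017 at foot+2.5mm, .0145 at foot)"
    c=c or capture('wrist');s=read_state();M=R.from_quat(s['ee_rot']).as_matrix()
    H,S,V=hsv(c);m=((H>95)&(H<130)&(S>100)&(V>30)).astype(np.uint8);mm=np.zeros_like(m);mm[150:280,290:350]=m[150:280,290:350]
    n,l,st,ce=cv2.connectedComponentsWithStats(mm);i=1+st[1:,4].argmax();x,y,w,h,_=st[i]
    z0=s['eef_pos'][2]-zc
    for r in(y,):
        cols=np.flatnonzero(l[r+3]==i)
        for zz in(z0,z0+.0025):
            p=onplane(c,[[cols.min()-.5,r-.5],[cols.max()+.5,r-.5]],zz);q=(M.T@(p-s['eef_pos']).T).T;print('held',st[i].tolist(),q.round(4).tolist())
E
python3 -c "
from h import *
held()"
```

```text
held [310, 189, 22, 72, 1246] [[0.0179, -0.0067, 0.058], [0.018, 0.0064, 0.058]]
held [310, 189, 22, 72, 1246] [[0.0186, -0.0066, 0.0555], [0.0186, 0.0064, 0.0555]]
```

```bash
python3 -m pendant '0 0 -0.0005 0.015 0;0 0 -0.0005 0.03 0;0 0 -0.0005 0.034 0;0 0 -0.0005 0.038 0;0 0 -0.0005 0.042 0;0 0 -0.0005 0.046 0;0 0 -0.0005 0.046 0;0 0 -0.0005 0.046 0'; python3 -c "
from h import *
s=read_state();print(s['contact_force'].round(2),s['moment'].round(2));go(.6654,-.1338,.106,2.5)"
```

```text
t: 17.8
eef_pos: [0.6649, -0.1335, 0.1141]
ee_rot: [1.0, 0.022, 0.0, 0.0]
contact_force: [0.9, 1.0, 0.5]
grip_width: 0.0116
gripper_force: 25.0
[0.89 0.98 0.55] [ 0.13 -0.04 -0.01]
go d= [0.0005 0.0003 0.0081] yaw 0.0 psi now 2.5 pos [ 0.6649 -0.1335  0.1141] t 17.8
```

In the pocket, free. Lower the last 8 mm, release with a small opening, and rise.

```bash
python3 -m pendant '0 0 0 0.003 0;0 0 0 0.005 0;0 0 0 0.0065 0;0 0 0 0.0075 0;0 0 0 0.0085 0;0 0 0 0.0085 0'; python3 -c "
from h import *
s=read_state();print(s['contact_force'].round(2),s['moment'].round(2))"
```

```text
t: 18.4
eef_pos: [0.6648, -0.1335, 0.107]
ee_rot: [1.0, 0.022, 0.0, 0.0]
contact_force: [-2.1, 0.7, 6.5]
grip_width: 0.0118
gripper_force: 25.0
[-2.1   0.67  6.5 ] [ 0.15  0.55 -0.  ]
```

```bash
python3 -m pendant '0.03 0 0 0 0;0.03 0 0 0 0;0.03 0 0 0 0;0.03 0 0 -0.02 0;0.03 0 0 -0.06 0;0.03 0 0 -0.1 0;0.03 0 0 -0.13 0;0.03 -0.05 0 -0.13 0;0.03 -0.1 0 -0.13 0;0.03 -0.15 0 -0.13 0;0.03 -0.2 0.02 -0.12 0;0.03 -0.2 0.02 -0.1 0;0.03 -0.2 0.02 -0.1 0;0.03 -0.2 0.02 -0.1 0;0.03 -0.2 0.02 -0.1 0'
python3 - <<'E'
from h import *
go(.4518,-.1602,.12,6.5)
E
```

```text
t: 19.9
eef_pos: [0.4673, -0.1622, 0.206]
ee_rot: [1.0, 0.022, 0.001, 0.0]
contact_force: [0.4, 0.2, -0.3]
grip_width: 0.0301
gripper_force: 0.0
go d= [-0.0156 -0.0027  0.086 ] yaw -3.96 psi now 2.54 pos [ 0.4673 -0.1622  0.206 ] t 19.9
```

```bash
python3 -m pendant '0.034 -0.0135 -0.0027 0.03 -2;0.034 -0.0135 -0.0027 0.06 -4;0.034 -0.0135 -0.0027 0.1 -4;0.034 -0.0135 -0.0027 0.136 -4;0.034 -0.0135 -0.0027 0.136 -4;0.034 -0.0135 -0.0027 0.136 -4;0.034 -0.0135 -0.0027 0.136 -4;0 -0.0135 -0.0027 0.136 -4;0 -0.0135 -0.0027 0.136 -4;0 -0.0135 -0.0027 0.136 -4;0 -0.0135 -0.0027 0.136 -4;0 -0.0135 -0.0027 0.136 -4;0 -0.0135 -0.0027 0.136 -4' 25
python3 -m pendant '0 0 0 -0.01 0;0 0 0 -0.04 0;0 0 0 -0.08 0;0 0 0 -0.12 0;0 0 0 -0.16 0;0 0 0 -0.19 0;0 0 0 -0.19 0;0 0 0 -0.19 0;0 0 0 -0.19 0'
python3 - <<'E'
from h import *
go(.5882,-.1370,.26,2.5)
E
```

```text
t: 21.2
eef_pos: [0.4527, -0.1602, 0.0701]
ee_rot: [0.998, 0.057, 0.001, 0.0]
contact_force: [-0.2, 0.4, 5.8]
grip_width: 0.0118
gripper_force: 25.0
t: 22.1
eef_pos: [0.4512, -0.1597, 0.258]
ee_rot: [0.998, 0.057, -0.001, -0.001]
contact_force: [0.5, 0.6, -0.4]
grip_width: 0.0119
gripper_force: 25.0
go d= [ 0.1387 -0.007  -0.0024] yaw 4.0 psi now 6.5 pos [ 0.4512 -0.1597  0.258 ] t 22.1
```

```bash
python3 -m pendant '0 0.04 -0.002 0 1;0 0.08 -0.004 0 2;0 0.12 -0.006 0 3;0 0.138 -0.007 0 4;0 0.138 -0.007 0.03 4;0 0.138 -0.007 0.06 4;0 0.138 -0.007 0.1 4;0 0.138 -0.007 0.1 4;0 0.138 -0.007 0.1 4;0 0.138 -0.007 0.1 4;0 0.138 -0.007 0.1 4;0 0.138 -0.007 0.1 4'
python3 - <<'E'
from h import *
held();go(.5882,-.1370,.106,2.5)
E
```

```text
t: 23.3
eef_pos: [0.5893, -0.1377, 0.161]
ee_rot: [1.0, 0.022, 0.001, 0.0]
contact_force: [-0.8, -0.2, 0.2]
grip_width: 0.012
gripper_force: 25.0
held [310, 195, 22, 66, 1151] [[0.0129, -0.0067, 0.058], [0.0129, 0.0065, 0.058]]
held [310, 195, 22, 66, 1151] [[0.0136, -0.0066, 0.0555], [0.0136, 0.0064, 0.0555]]
go d= [-0.001  -0.0007  0.0547] yaw -0.0 psi now 2.5 pos [ 0.5891 -0.1376  0.1607] t 23.35
```

```bash
python3 -m pendant '0 0 -0.0005 0.015 0;0 0 -0.0005 0.03 0;0 0 -0.0005 0.034 0;0 0 -0.0005 0.038 0;0 0 -0.0005 0.042 0;0 0 -0.0005 0.046 0;0 0 -0.0005 0.046 0;0 0 -0.0005 0.046 0'; python3 -c "
from h import *
s=read_state();print(s['contact_force'].round(2),s['moment'].round(2));go(.5892,-.1370,.106,2.5)"
```

```text
t: 24.15
eef_pos: [0.5886, -0.137, 0.1135]
ee_rot: [1.0, 0.022, 0.0, 0.0]
contact_force: [0.8, -0.4, -0.5]
grip_width: 0.0116
gripper_force: 25.0
[ 0.84 -0.36 -0.51] [ 0.   -0.02 -0.01]
go d= [ 0.0006 -0.      0.0075] yaw 0.0 psi now 2.5 pos [ 0.5886 -0.137   0.1135] t 24.15
```

```bash
python3 -m pendant '0 0 0 0.003 0;0 0 0 0.005 0;0 0 0 0.0065 0;0 0 0 0.0075 0;0 0 0 0.0083 0;0 0 0 0.0083 0'; python3 -c "
from h import *
s=read_state();print(s['contact_force'].round(2),s['moment'].round(2))"
```

```text
t: 24.75
eef_pos: [0.5885, -0.137, 0.1062]
ee_rot: [1.0, 0.022, 0.0, 0.0]
contact_force: [-1.9, -0.2, 5.7]
grip_width: 0.0119
gripper_force: 25.0
[-1.9  -0.22  5.71] [0.12 0.46 0.04]
```

```bash
python3 -m pendant '0.03 0 0 0 0;0.03 0 0 0 0;0.03 0 0 0 0;0.03 0 0 -0.02 0;0.03 0 0 -0.06 0;0.03 0 0 -0.1 0;0.03 0 0 -0.13 0;0.03 -0.05 0 -0.13 0;0.03 -0.1 0 -0.13 0;0.03 -0.13 0 -0.13 0;0.03 -0.1354 0.0292 -0.13 0;0.03 -0.1354 0.0292 -0.13 0;0.03 -0.1354 0.0292 -0.13 0;0.03 -0.1354 0.0292 -0.13 0'
python3 - <<'E'
from h import *
go(.4558,-.2018,.15,6.5)
a=capture('top')
for p in((395,200),(397,205),(400,230),(406,190),(412,234),(407,250),(420,250),(440,215)):
    print(p,[onplane(a,p,z)[0][:2].round(3).tolist() for z in(.03,.1,.15,.2,.25)])
cv2.imwrite('pics/t6c.png',cv2.resize(cv2.cvtColor(a['color'],4)[130:280,300:480],None,fx=4,fy=4,interpolation=2))
E
```

```text
t: 26.15
eef_pos: [0.4548, -0.1717, 0.2348]
ee_rot: [1.0, 0.022, -0.0, -0.0]
contact_force: [0.1, 0.3, 0.1]
grip_width: 0.0302
gripper_force: 0.0
go d= [-0.0003  0.0302  0.0848] yaw -3.98 psi now 2.52 pos [ 0.4548 -0.1717  0.2348] t 26.15
(395, 200) [[0.541, -0.286], [0.535, -0.276], [0.532, -0.269], [0.528, -0.262], [0.524, -0.255]]
(397, 205) [[0.528, -0.291], [0.524, -0.281], [0.521, -0.273], [0.517, -0.266], [0.514, -0.258]]
(400, 230) [[0.466, -0.298], [0.466, -0.287], [0.466, -0.279], [0.466, -0.272], [0.466, -0.264]]
(406, 190) [[0.566, -0.314], [0.559, -0.302], [0.554, -0.293], [0.548, -0.284], [0.543, -0.276]]
(412, 234) [[0.456, -0.328], [0.457, -0.315], [0.458, -0.305], [0.458, -0.296], [0.459, -0.287]]
(407, 250) [[0.417, -0.315], [0.42, -0.303], [0.423, -0.294], [0.425, -0.286], [0.428, -0.277]]
(420, 250) [[0.417, -0.347], [0.421, -0.333], [0.423, -0.322], [0.426, -0.312], [0.428, -0.302]]
(440, 215) [[0.504, -0.397], [0.501, -0.379], [0.499, -0.366], [0.497, -0.353], [0.495, -0.34]]
```

View pics/t6c.png

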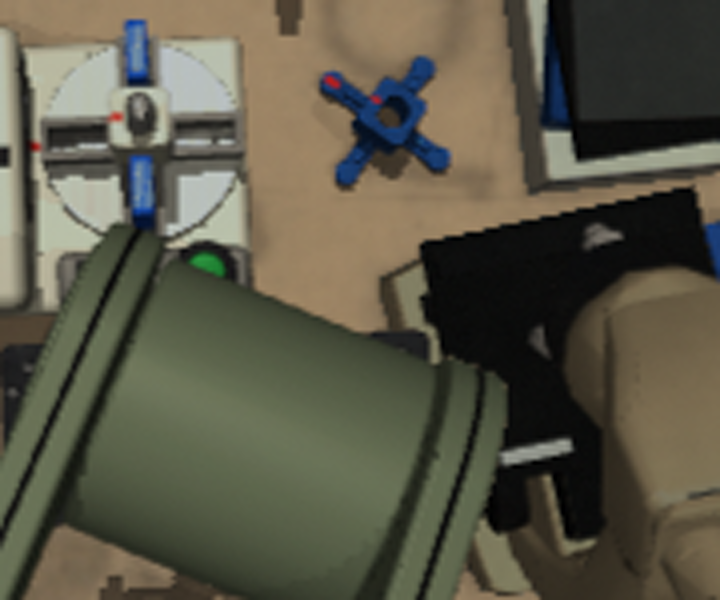

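Top crop: two cassettes stand in the far (137,50) and near (143,190) pockets; the scope's stage edge is at (430,330), about 1 cm clear of the gripper body at the third cassette. Descend with a check.

```bash
python3 -m pendant '0.034 0.001 0.015 0.0 -2;0.034 0.0005 0.03 0.0 -4;0.034 0.0005 0.03 0.02 -4;0.034 0.0005 0.03 0.04 -4;0.034 0.0005 0.03 0.07 -4;0.034 0.0005 0.03 0.10 -4;0.034 0.0005 0.03 0.10 -4;0.034 0.0005 0.03 0.10 -4'
python3 -c "
from h import *
go(.4558,-.2018,.07,6.5)"
```

```text
t: 27.0
eef_pos: [0.4568, -0.2017, 0.1352]
ee_rot: [0.998, 0.057, -0.0, -0.0]
contact_force: [-0.2, 0.2, -0.3]
grip_width: 0.0343
gripper_force: 0.0
go d= [-0.001  -0.      0.0652] yaw 0.05 psi now 6.55 pos [ 0.4568 -0.2017  0.1352] t 27.0
```

```bash
python3 -m pendant '0.034 -0.0008 0 0.02 0;0.034 -0.0008 0 0.04 0;0.034 -0.0008 0 0.06 0;0.034 -0.0008 0 0.065 0;0.034 -0.0008 0 0.065 0;0.034 -0.0008 0 0.065 0;0.034 -0.0008 0 0.065 0;0 -0.0008 0 0.065 0;0 -0.0008 0 0.065 0;0 -0.0008 0 0.065 0;0 -0.0008 0 0.065 0;0 -0.0008 0 0.065 0;0 -0.0008 0 0.065 0' 25
python3 -m pendant '0 0 0 -0.01 0;0 0 0 -0.04 0;0 0 0 -0.08 0;0 0 0 -0.12 0;0 0 0 -0.16 0;0 0 0 -0.19 0;0 0 -0.03 -0.19 0;0 0 -0.03 -0.19 0;0 0 -0.03 -0.19 0'
python3 - <<'E'
from h import *
held();go(.6289,-.1743,.26,92.5)
E
```

```text
t: 28.3
eef_pos: [0.4556, -0.2022, 0.0703]
ee_rot: [0.998, 0.057, 0.0, 0.0]
contact_force: [0.2, 1.1, 3.1]
grip_width: 0.0119
gripper_force: 25.0
t: 29.2
eef_pos: [0.4518, -0.172, 0.2603]
ee_rot: [0.998, 0.057, 0.0, 0.0]
contact_force: [0.4, -1.3, -0.8]
grip_width: 0.0122
gripper_force: 25.0
held [310, 190, 22, 71, 1216] [[0.017, -0.0071, 0.058], [0.017, 0.006, 0.058]]
held [310, 190, 22, 71, 1216] [[0.0176, -0.007, 0.0555], [0.0176, 0.006, 0.0555]]
go d= [ 1.757e-01  2.210e-02 -1.000e-04] yaw -85.97 psi now 6.53 pos [ 0.4519 -0.1724  0.2599] t 29.25
```

```bash
python3 -m pendant '0 0.02 -0.005 0 -8;0 0.05 -0.005 0 -16;0 0.08 0 0 -24;0 0.11 0.01 0 -32;0 0.14 0.02 0 -40;0 0.1757 0.0221 0 -48;0 0.1757 0.0221 0 -56;0 0.1757 0.0221 0 -64;0 0.1757 0.0221 0 -72;0 0.1757 0.0221 0 -80;0 0.1757 0.0221 0 -86;0 0.1757 0.0221 0 -86;0 0.1757 0.0221 0.04 -86;0 0.1757 0.0221 0.08 -86;0 0.1757 0.0221 0.1 -86;0 0.1757 0.0221 0.1 -86;0 0.1757 0.0221 0.1 -86;0 0.1757 0.0221 0.1 -86;0 0.1757 0.0221 0.1 -86'
python3 - <<'E'
from h import *
go(.6289,-.1743,.106,92.5)
E
```

```text
t: 31.15
eef_pos: [0.6302, -0.1747, 0.1619]
ee_rot: [0.692, 0.722, 0.001, 0.002]
contact_force: [0.3, -0.5, -1.1]
grip_width: 0.0116
gripper_force: 25.0
go d= [ 0.0005 -0.0014  0.0559] yaw -0.02 psi now 92.48 pos [ 0.6302 -0.1747  0.1619] t 31.15
```

```bash
python3 -m pendant '0 0.0003 -0.0010 0.015 0;0 0.0003 -0.0010 0.03 0;0 0.0003 -0.0010 0.03 0;0 0.0003 -0.0010 0.03 0;0 0.0003 -0.0010 0.03 0'; python3 -c "
from h import *
go(.6289,-.1743,.106,92.5)"
```

```text
t: 31.65
eef_pos: [0.629, -0.1743, 0.1315]
ee_rot: [0.692, 0.722, 0.001, 0.001]
contact_force: [0.0, 0.8, -0.6]
grip_width: 0.0117
gripper_force: 25.0
go d= [ 0.0001 -0.0002  0.0255] yaw -0.0 psi now 92.5 pos [ 0.629  -0.1743  0.1315] t 31.65
```

```bash
python3 -m pendant '0 0 0 0.004 0;0 0 0 0.008 0;0 0 0 0.012 0;0 0 0 0.016 0;0 0 0 0.018 0;0 0 0 0.018 0;0 0 0 0.018 0'; python3 -c "
from h import *
s=read_state();print(s['contact_force'].round(2),s['moment'].round(2));go(.6289,-.1743,.106,92.5)"
```

```text
t: 32.35
eef_pos: [0.628, -0.1743, 0.1118]
ee_rot: [0.691, 0.722, -0.0, -0.0]
contact_force: [0.6, -1.3, -1.3]
grip_width: 0.0118
gripper_force: 25.0
[ 0.6  -1.26 -1.32] [-0.32 -0.06 -0.04]
go d= [-0.0001  0.0009  0.0058] yaw 0.0 psi now 92.5 pos [ 0.628  -0.1743  0.1118] t 32.35
```

```bash
python3 -m pendant '0 0 0.0005 0.002 0;0 0 0.0005 0.004 0;0 0 0.0005 0.0055 0;0 0 0.0005 0.0067 0;0 0 0.0005 0.0067 0;0 0 0.0005 0.0067 0'; python3 -c "
from h import *
s=read_state();print(s['contact_force'].round(2),s['moment'].round(2));go(.6289,-.1743,.106,92.5)"
```

```text
t: 32.95
eef_pos: [0.6289, -0.1742, 0.1063]
ee_rot: [0.691, 0.722, 0.0, 0.001]
contact_force: [-0.2, -1.3, 5.5]
grip_width: 0.0118
gripper_force: 25.0
[-0.18 -1.32  5.46] [-0.25  0.23 -0.  ]
go d= [-0.0001 -0.      0.0003] yaw 0.01 psi now 92.51 pos [ 0.6289 -0.1742  0.1063] t 32.95
```

```bash
python3 -m pendant '0.03 0 0 0 0;0.03 0 0 0 0;0.03 0 0 0 0;0.03 0 0 -0.02 0;0.03 0 0 -0.06 0;0.03 0 0 -0.1 0;0.03 0 0 -0.134 0;0.05 0 0 -0.134 0;0.05 0 0 -0.134 0'
python3 - <<'E'
from h import *
c=cap('top','t7.png')
for p in((550,0,0),):pass
go(.593,-.204,.24,-55)
E
```

```text
t: 33.85
eef_pos: [0.6288, -0.174, 0.2397]
ee_rot: [0.691, 0.722, 0.0, 0.0]
contact_force: [-0.9, 0.2, -0.9]
grip_width: 0.0432
gripper_force: 0.0
go d= [-0.0286 -0.0364 -0.0016] yaw 147.51 psi now 92.51 pos [ 0.6281 -0.1738  0.2383] t 33.9
```

```bash
python3 -m pendant '0.06 -0.01 -0.01 0 8;0.06 -0.02 -0.02 0 16;0.06 -0.0286 -0.0364 0 25;0.06 -0.0286 -0.0364 0 33;0.06 -0.0286 -0.0364 0 42;0.06 -0.0286 -0.0364 0 50;0.06 -0.0286 -0.0364 0 58;0.06 -0.0286 -0.0364 0 67;0.06 -0.0286 -0.0364 0 75;0.06 -0.0286 -0.0364 0 84;0.06 -0.0286 -0.0364 0 92;0.06 -0.0286 -0.0364 0 101;0.06 -0.0286 -0.0364 0 109;0.06 -0.0286 -0.0364 0 118;0.06 -0.0286 -0.0364 0 126;0.06 -0.0286 -0.0364 0 135;0.06 -0.0286 -0.0364 0 143;0.06 -0.0286 -0.0364 0 147.5;0.06 -0.0286 -0.0364 0 147.5;0.06 -0.0286 -0.0364 0 147.5'
python3 - <<'E'
from h import *
c=cap('wrist','w7.png');go(.593,-.204,.24,-55)
print(proj(c,[.645,-.294,.038]))
im=cv2.imread('pics/w7.png')[0:230,190:490];cv2.imwrite('pics/w7c.png',cv2.resize(im,None,fx=2.6,fy=2.6,interpolation=cv2.INTER_CUBIC))
E
```

```text
t: 35.9
eef_pos: [0.593, -0.204, 0.2378]
ee_rot: [0.887, -0.461, -0.001, 0.0]
contact_force: [-0.5, -0.4, -0.5]
grip_width: 0.0601
gripper_force: 0.0
go d= [-0.0001  0.0001 -0.0018] yaw 0.09 psi now -54.91 pos [ 0.5931 -0.204   0.2382] t 35.95
[[327.83296029  90.75650721]]
```

View pics/w7c.png

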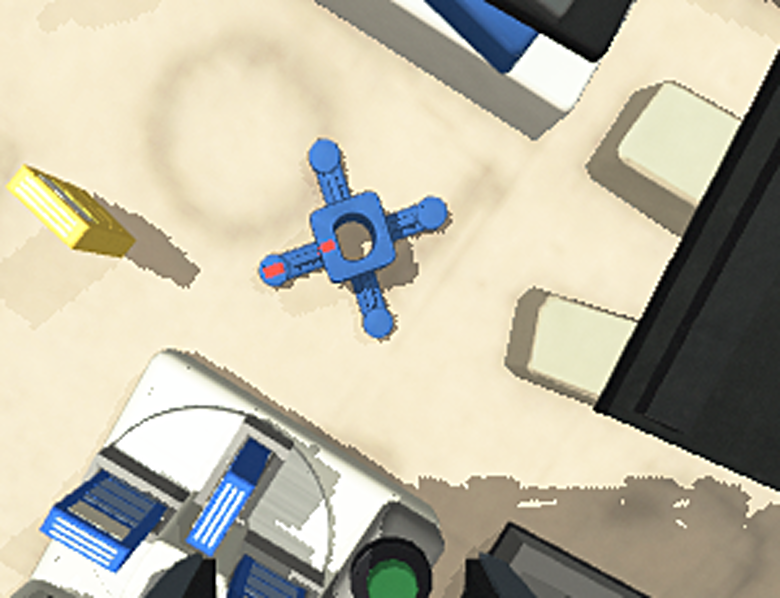

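Hold-down seen clearly: red arm tip (272,270), other tips (324,155),(434,212),(379,325), hub top corners (311,207),(374,190),(394,262),(330,281); all three cassettes stand in the turntable.

Run:
```python
from h import *
c=capture('wrist')
w=lambda u,v,z:onplane(c,[190+(u+.5)/2.6-.5,(v+.5)/2.6-.5],z)[0]
t=[w(*p,.01) for p in((272,270),(324,155),(434,212),(379,325))]
print(np.mean(t,0).round(4));
for a,b in((0,2),(3,1)):
    d=t[a]-t[b];print(np.linalg.norm(d).round(4),np.degrees(np.arctan2(d[1],d[0])).round(1))
h=[w(*p,.038) for p in((311,207),(374,190),(394,262),(330,281))]
print('hub',np.mean(h,0).round(4))
for i in range(4):
    d=h[(i+1)%4]-h[i];print(np.linalg.norm(d).round(4),np.degrees(np.arctan2(d[1],d[0])).round(1))
b=w(540,137,0);print('stack corner',b.round(3));
for z in(.04,.06,.08,.1):print(z,w(572,108,z).round(3),'black corner',w(598,58,z).round(3),'stage',w(600,410,z).round(3),'stageR',w(775,60,z).round(3))
```

```text
[ 0.6473 -0.2923  0.01  ]
0.0857 53.8
0.0853 144.3
hub [ 0.6482 -0.2928  0.038 ]
0.0299 -130.8
0.0329 142.4
0.0313 51.0
0.0338 -40.1
stack corner [ 0.6   -0.387 -0.   ]
0.04 [ 0.599 -0.392  0.04 ] black corner [ 0.603 -0.414  0.04 ] stage [ 0.501 -0.297  0.04 ] stageR [ 0.539 -0.458  0.04 ]
0.06 [ 0.601 -0.385  0.06 ] black corner [ 0.604 -0.406  0.06 ] stage [ 0.509 -0.295  0.06 ] stageR [ 0.544 -0.448  0.06 ]
0.08 [ 0.603 -0.379  0.08 ] black corner [ 0.606 -0.398  0.08 ] stage [ 0.516 -0.293  0.08 ] stageR [ 0.549 -0.437  0.08 ]
0.1 [ 0.605 -0.372  0.1  ] black corner [ 0.608 -0.39   0.1  ] stage [ 0.523 -0.292  0.1  ] stageR [ 0.555 -0.427  0.1  ]
```

```bash
python3 -m pendant '0.06 0 0 0 -8;0.06 0 0 0 -16;0.06 0 0 0 -25;0.06 0 0 0 -33;0.06 0 0 0 -42;0.06 0 0 0 -50;0.06 0 0 0 -58;0.06 0 0 0 -67;0.06 0 0 0 -75;0.06 0 0 0 -84;0.06 0 0 0 -92;0.06 0 0 0 -101;0.06 0 0 0 -109;0.06 0 0 0 -109;0.06 0 0 0 -109;0.06 0 0 0 -109'
python3 - <<'E'
from h import *
go(.6478,-.2925,.12,54);
E
```

```text
t: 37.6
eef_pos: [0.5935, -0.2042, 0.2393]
ee_rot: [0.891, 0.453, -0.0, 0.0]
contact_force: [-0.9, 0.8, -0.4]
grip_width: 0.06
gripper_force: 0.0
go d= [-0.0393  0.0959  0.1193] yaw -0.1 psi now 53.9 pos [ 0.5935 -0.2042  0.2393] t 37.6
```

```bash
python3 -m pendant '0.06 -0.018 0.045 0 0;0.06 -0.0393 0.0959 0 0;0.06 -0.0393 0.0959 0.03 0;0.06 -0.0393 0.0959 0.07 0;0.06 -0.0393 0.0959 0.12 0;0.06 -0.0393 0.0959 0.12 0;0.06 -0.0393 0.0959 0.12 0;0.06 -0.0393 0.0959 0.12 0'
python3 - <<'E'
from h import *
go(.6478,-.2925,.018,54)
E
```

```text
t: 38.4
eef_pos: [0.6499, -0.2932, 0.1228]
ee_rot: [0.891, 0.454, 0.002, 0.002]
contact_force: [0.9, 0.6, 0.0]
grip_width: 0.0603
gripper_force: 0.0
go d= [-0.0008 -0.0027  0.1048] yaw -0.01 psi now 53.99 pos [ 0.6499 -0.2932  0.1228] t 38.4
```

```bash
python3 -m pendant '0.06 0 0 0 0;0.06 0 -0.0005 0.03 0;0.06 0 -0.0005 0.06 0;0.06 0 -0.0005 0.085 0;0.06 0 -0.0005 0.1015 0;0.06 0 -0.0005 0.1015 0;0.06 0 -0.0005 0.1015 0;0.06 0 -0.0005 0.1015 0'
python3 - <<'E'
from h import *
go(.6478,-.2925,.018,54)
E
```

```text
t: 39.2
eef_pos: [0.6491, -0.2928, 0.0204]
ee_rot: [0.891, 0.454, 0.001, 0.002]
contact_force: [-0.1, -0.4, 0.1]
grip_width: 0.06
gripper_force: 0.0
go d= [-0.0006 -0.0012  0.0023] yaw 0.0 psi now 54.0 pos [ 0.6491 -0.2928  0.0204] t 39.2
```

```bash
python3 -m pendant '0.06 -0.0003 -0.0006 0.001 0;0.06 -0.0003 -0.0006 0.001 0;0.0 -0.0003 -0.0006 0.001 0;0.0 -0.0003 -0.0006 0.001 0;0.0 -0.0003 -0.0006 0.001 0;0.0 -0.0003 -0.0006 0.001 0;0.0 -0.0003 -0.0006 0.001 0;0.0 -0.0003 -0.0006 0.001 0;0.0 -0.0003 -0.0006 0.001 0;0.0 -0.0003 -0.0006 0.001 0' 40
python3 - <<'E'
from h import *
s=read_state();print(s['grip_width'],s['contact_force']);go(.6478,-.2925,.018,54)
E
```

```text
t: 40.2
eef_pos: [0.647, -0.2921, 0.0169]
ee_rot: [0.891, 0.454, 0.0, 0.0]
contact_force: [0.6, -0.1, -0.4]
grip_width: 0.0338
gripper_force: 40.0
0.033793048044391 [ 0.61520622 -0.10103124 -0.41906793]
go d= [ 0.0001  0.0009 -0.0011] yaw 0.0 psi now 54.0 pos [ 0.647  -0.2921  0.0169] t 40.2
```

```bash
python3 -m pendant '0 0 0 -0.02 0;0 0 0 -0.06 0;0 0 0 -0.1 0;0 0 0 -0.14 0;0 0 0 -0.18 0;0 0 0 -0.22 0;0 0 0 -0.233 0;0 0 0 -0.233 0;0 0 0 -0.233 0'
python3 - <<'E'
from h import *
go(.6277,-.1354,.22,92.5)
E
```

```text
t: 41.1
eef_pos: [0.6461, -0.2916, 0.2475]
ee_rot: [0.891, 0.454, -0.001, -0.001]
contact_force: [-0.5, 0.2, -1.7]
grip_width: 0.0333
gripper_force: 40.0
go d= [ 0.1156 -0.1066  0.0278] yaw -38.5 psi now 54.0 pos [ 0.6461 -0.2916  0.2475] t 41.1
```

```bash
python3 -m pendant '0 0.03 -0.03 0 -8;0 0.06 -0.06 0 -16;0 0.09 -0.085 0 -24;0 0.1155 -0.1065 0 -32;0 0.1155 -0.1065 0.01 -38.5;0 0.1155 -0.1065 0.028 -38.5;0 0.1155 -0.1065 0.028 -38.5;0 0.1155 -0.1065 0.028 -38.5;0 0.1155 -0.1065 0.028 -38.5;0 0.1155 -0.1065 0.028 -38.5'
python3 - <<'E'
from h import *
go(.6277,-.1354,.18,92.5)
c=cap('side','s8.png')
im=cv2.imread('pics/s8.png')[100:240,220:380];cv2.imwrite('pics/s8c.png',cv2.resize(im,None,fx=4,fy=4,interpolation=cv2.INTER_CUBIC))
E
```

```text
t: 42.1
eef_pos: [0.629, -0.1363, 0.2223]
ee_rot: [0.692, 0.722, 0.0, 0.0]
contact_force: [0.2, -0.0, -0.5]
grip_width: 0.0339
gripper_force: 40.0
go d= [ 0.001  -0.0013  0.0423] yaw -0.02 psi now 92.48 pos [ 0.629  -0.1363  0.2223] t 42.1
```

View pics/s8c.png

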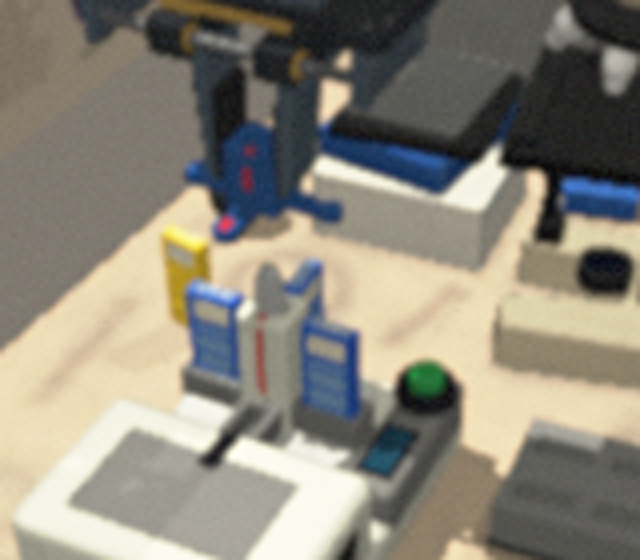

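Side crop: all three cassettes stand level in their pockets, the hold-down is above the spindle (270,280), red arm to the head. Lower gently.

```bash
python3 -m pendant '0 0.0006 -0.0009 0.02 0;0 0.0006 -0.0009 0.04 0;0 0.0006 -0.0009 0.044 0;0 0.0006 -0.0009 0.048 0;0 0.0006 -0.0009 0.052 0;0 0.0006 -0.0009 0.055 0;0 0.0006 -0.0009 0.055 0;0 0.0006 -0.0009 0.055 0'; python3 -c "
from h import *
s=read_state();print(s['contact_force'].round(2),s['moment'].round(2));go(.6277,-.1354,.147,92.5)"
```

```text
t: 42.95
eef_pos: [0.628, -0.1355, 0.1673]
ee_rot: [0.691, 0.722, 0.0, 0.0]
contact_force: [0.6, -0.5, -1.4]
grip_width: 0.0338
gripper_force: 40.0
[ 0.56 -0.48 -1.44] [-0.04 -0.16 -0.02]
go d= [ 0.0001 -0.0003  0.0203] yaw 0.0 psi now 92.5 pos [ 0.628  -0.1355  0.1673] t 42.95
```

```bash
python3 -m pendant '0 0 0 0.004 0;0 0 0 0.008 0;0 0 0 0.012 0;0 0 0 0.015 0;0 0 0 0.015 0;0 0 0 0.015 0'; python3 -c "
from h import *
s=read_state();print(s['contact_force'].round(2),s['moment'].round(2));go(.6277,-.1354,.147,92.5)"
```

```text
t: 43.55
eef_pos: [0.6278, -0.1354, 0.1518]
ee_rot: [0.691, 0.722, -0.0, -0.0]
contact_force: [0.5, 0.4, -1.8]
grip_width: 0.0338
gripper_force: 40.0
[ 0.45  0.44 -1.83] [-0.02 -0.13  0.  ]
go d= [ 0.     -0.0001  0.0048] yaw 0.0 psi now 92.5 pos [ 0.6278 -0.1354  0.1518] t 43.55
```

```bash
python3 -m pendant '0 0 0 0.002 0;0 0 0 0.0035 0;0 0 0 0.0045 0;0 0 0 0.0053 0;0 0 0 0.0053 0;0 0 0 0.0053 0'; python3 -c "
from h import *
s=read_state();print(s['contact_force'].round(2),s['moment'].round(2));go(.6277,-.1354,.147,92.5)"
```

```text
t: 44.15
eef_pos: [0.6277, -0.1353, 0.1468]
ee_rot: [0.691, 0.722, 0.0, 0.0]
contact_force: [-1.1, 0.5, 1.2]
grip_width: 0.0335
gripper_force: 40.0
[-1.08  0.5   1.18] [0.01 0.15 0.01]
go d= [-0.0001 -0.     -0.0002] yaw 0.01 psi now 92.51 pos [ 0.6277 -0.1353  0.1468] t 44.15
```

```bash
python3 -m pendant '0.055 0 0 0 0;0.055 0 0 0 0;0.055 0 0 0 0;0.055 0 0 -0.02 0;0.055 0 0 -0.06 0;0.055 0 0 -0.1 0;0.03 0 0 -0.1 0;0.0 -0.02 0.03 -0.1 8;0.0 -0.04 0.06 -0.1 16;0.0 -0.0436 0.0848 -0.1 24;0 -0.0436 0.0848 -0.1 32;0 -0.0436 0.0848 -0.1 40;0 -0.0436 0.0848 -0.1 48;0 -0.0436 0.0848 -0.1 56;0 -0.0436 0.0848 -0.1 64;0 -0.0436 0.0848 -0.1 67.5;0 -0.0436 0.0848 -0.1 67.5;0 -0.0436 0.0848 -0.1 67.5;0 -0.0436 0.0848 -0.1 67.5'
python3 - <<'E'
from h import *
go(.5415,-.1755,.1,25)
c=cap('side','s9.png');H,S,V=hsv(c)
m=(H>40)&(H<85)&(S>110)
for z in(.064,.07,.076):comps(c,m,'btn',z,(300,345,170,230))
for z in(.158,.168,.04):print(proj(c,[.6277,-.1353,z]))
im=cv2.imread('pics/s9.png')[130:250,240:360];cv2.imwrite('pics/s9c.png',cv2.resize(im,None,fx=5,fy=5,interpolation=cv2.INTER_CUBIC))
E
```

```text
t: 46.05
eef_pos: [0.7143, -0.1752, 0.2462]
ee_rot: [0.976, 0.217, -0.0, -0.0]
contact_force: [0.1, -0.4, -0.3]
grip_width: 0.0003
gripper_force: 0.0
go d= [-0.1567 -0.0729  0.1463] yaw 0.06 psi now 25.06 pos [ 0.7143 -0.1752  0.2462] t 46.05
btn [326.  194.6] [321, 191, 11, 8, 73] [ 0.5482 -0.1884  0.064 ] rect [326.  194.5] [ 7. 10.] 90.0
btn [326.  194.6] [321, 191, 11, 8, 73] [ 0.5452 -0.1821  0.07  ] rect [326.  194.5] [ 7. 10.] 90.0
btn [326.  194.6] [321, 191, 11, 8, 73] [ 0.5422 -0.1759  0.076 ] rect [326.  194.5] [ 7. 10.] 90.0
[[286.40208989 166.56511914]]
[[286.21183509 163.08571894]]
[[288.44755252 203.97275896]]
```

View pics/s9c.png

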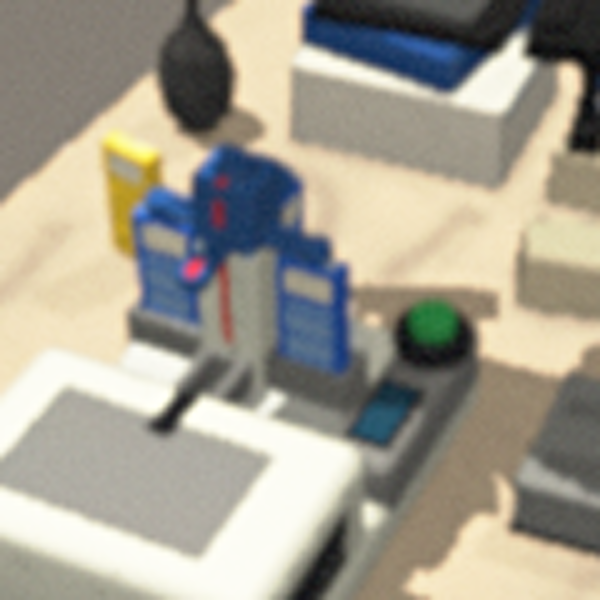

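The hold-down lies flat on the hub, red arm to the head. Rays give the button top at (.542,-.1755), z ≈ .076. Move there with closed fingers.

```bash
python3 -m pendant '0 -0.04 -0.018 0 0;0 -0.08 -0.036 0 0;0 -0.12 -0.055 0 0;0 -0.156 -0.0727 0 0;0 -0.156 -0.0727 0.0 0;0 -0.156 -0.0727 0.04 0;0 -0.156 -0.0727 0.08 0;0 -0.156 -0.0727 0.12 0;0 -0.156 -0.0727 0.145 0;0 -0.156 -0.0727 0.145 0;0 -0.156 -0.0727 0.145 0;0 -0.156 -0.0727 0.145 0'
python3 - <<'E'
from h import *
go(.542,-.1755,.078,25)
E
```

```text
t: 47.3
eef_pos: [0.5441, -0.1758, 0.1035]
ee_rot: [0.976, 0.217, 0.002, 0.001]
contact_force: [-0.2, -0.0, 0.2]
grip_width: 0.0002
gripper_force: 0.0
go d= [-0.0018 -0.0012  0.0255] yaw 0.02 psi now 25.02 pos [ 0.5441 -0.1758  0.1035] t 47.3
```

```bash
python3 -m pendant '0 -0.0006 -0.0003 0.01 0;0 -0.0006 -0.0003 0.018 0;0 -0.0006 -0.0003 0.022 0;0 -0.0006 -0.0003 0.024 0;0 -0.0006 -0.0003 0.026 0;0 -0.0006 -0.0003 0.026 0;0 -0.0006 -0.0003 0.026 0'
python3 - <<'E'
from h import *
go(.542,-.1755,.074,25)
E
```

```text
t: 48.0
eef_pos: [0.5424, -0.1756, 0.0799]
ee_rot: [0.976, 0.216, 0.002, 0.001]
contact_force: [-5.5, 2.6, 25.3]
grip_width: 0.0004
gripper_force: 12.8
go d= [-0.0003 -0.0002  0.0059] yaw 0.01 psi now 25.01 pos [ 0.5424 -0.1756  0.0799] t 48.0
```

```bash
for i in 1 2 3 4; do python3 -m pendant '0 0 0 -0.002 0;0 0 0 -0.002 0;0 0 0 -0.002 0' | grep -E 'pos|contact'; done
```

```text
eef_pos: [0.5423, -0.1755, 0.0801]
contact_force: [-2.8, 0.7, 15.7]
eef_pos: [0.5422, -0.1755, 0.0802]
contact_force: [0.5, -0.1, 6.8]
eef_pos: [0.5422, -0.1755, 0.0817]
contact_force: [2.2, 0.1, 4.2]
eef_pos: [0.5418, -0.1753, 0.0835]
contact_force: [2.1, -1.0, 2.9]
```

Force fell along the spring (6.8 → 4.2 → 2.9 N) after a hard stop at z = 0.080, so the button was pressed fully in. Retreat and compare numerically with the earlier side picture.

```bash
python3 -m pendant '0 0 0 -0.02 0;0 0 0 -0.06 0;0 0 0 -0.1 0;0 0 0 -0.14 0;0 0 0 -0.17 0;0 -0.05 0 -0.17 0;0 -0.1 0 -0.17 0;0 -0.15 0 -0.17 0;0 -0.15 0 -0.17 0;0 -0.15 0 -0.17 0;0 -0.15 0 -0.17 0;0 -0.15 0 -0.17 0'
python3 - <<'E'
from h import *
c=capture('side');o=cv2.imread('pics/s9.png')[:,:,::-1]
d=cv2.absdiff(c['color'],o).max(2)[155:210,262:312];print('mean diff',d.mean(),'px>60',(d>60).sum())
H,S,V=hsv(c);comps(c,(H>40)&(H<85)&(S>110),'btn',.082,(300,345,170,230))
print(read_state()['t'],read_state()['eef_pos'])
E
```

```text
t: 50.4
eef_pos: [0.4065, -0.2381, 0.253]
ee_rot: [0.976, 0.217, -0.0, -0.0]
contact_force: [-0.2, -0.4, -0.6]
grip_width: 0.0005
gripper_force: 0.0
mean diff 14.812727272727273 px>60 19
btn [326.  194.6] [321, 191, 11, 8, 70] [ 0.5393 -0.1697  0.082 ] rect [326.  194.5] [ 7. 10.] 90.0
50.45 [ 0.40649956 -0.23808451  0.25307177]
```

Run:
```python
from h import *
c=capture('side');o={'color':cv2.imread('pics/s9.png')[:,:,::-1].copy()}
for k in(c,o):
    H,S,V=hsv(k);m=((H>95)&(H<130)&(S>100))[150:210,262:312];print(m.sum(),np.argwhere(m).mean(0),np.flatnonzero(m.any(1))[[0,-1]],np.flatnonzero(m.any(0))[[0,-1]])
    r=(((H<6)|(H>174))&(S>110))[150:210,262:312];print(' red',r.sum(),np.argwhere(r).mean(0))
job_done()
```

```text
713 [29.03646564 26.90322581] [ 9 53] [ 5 47]
 red 13 [38.92307692 22.07692308]
690 [29.10724638 26.85797101] [10 54] [ 5 47]
 red 12 [38.75       22.08333333]
the job is handed in; nothing more can be done
```

The job was handed in at 50 s and I don't have the verdict: the turntable is home, all three cassettes stand in their pockets, the hold-down is on the hub and the button was pressed to its stop and released; I viewed 16 pictures, two over the limit of 14.

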